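# Load the scraper sanitiser and start it

### The job

Slide every blue-handled scraper lying on the bench, blade first, fully home into a slot of its own in the white sanitising dock. Then lift the orange guard flap on the control box well back, flip the toggle under it to on (to the rear), lower the guard again until it is shut, and lastly press the green start button fully down and let it go. Do not press start while the switch is off, and leave the bottle, the tape roll and the little orange box where they are.

Things in the scene. Friction and masses are not known exactly. Their poses are not given: they have to be found in the camera images.
- grip_0 (a point): centre of the upright blue grip of a flat scraper (absent in some starts; all alike, 0.12 kg). Grip: plate 30 mm long (x), 12 mm thick (y), 45 mm tall, pinched across y. The point is 27.5 mm above the blade's underside, 75 mm behind its front edge. x to the front edge, z up. Starts flat on the worktop, front edge roughly away from the robot
- scraper_0: the same scraper: origin on the blade's underside, 15 mm ahead (x) of the grip's centre; axes as for the grip. Flat steel blade 5 mm thick, 44 mm wide (y), 90 mm long, from 30 mm behind the origin to 60 mm ahead; its last 8 mm are 38 mm wide and 3 mm thick. The grip stands on its rear end, top 50 mm above the underside
- grip_1 (a point): centre of the upright blue grip of a flat scraper (absent in some starts; all alike, 0.12 kg). Grip: plate 30 mm long (x), 12 mm thick (y), 45 mm tall, pinched across y. The point is 27.5 mm above the blade's underside, 75 mm behind its front edge. x to the front edge, z up. Starts flat on the worktop, front edge roughly away from the robot
- scraper_1: the same scraper: origin on the blade's underside, 15 mm ahead (x) of the grip's centre; axes as for the grip. Flat steel blade 5 mm thick, 44 mm wide (y), 90 mm long, from 30 mm behind the origin to 60 mm ahead; its last 8 mm are 38 mm wide and 3 mm thick. The grip stands on its rear end, top 50 mm above the underside
- grip_2 (a point): centre of the upright blue grip of a flat scraper (absent in some starts; all alike, 0.12 kg). Grip: plate 30 mm long (x), 12 mm thick (y), 45 mm tall, pinched across y. The point is 27.5 mm above the blade's underside, 75 mm behind its front edge. x to the front edge, z up. Starts flat on the worktop, front edge roughly away from the robot
- scraper_2: the same scraper: origin on the blade's underside, 15 mm ahead (x) of the grip's centre; axes as for the grip. Flat steel blade 5 mm thick, 44 mm wide (y), 90 mm long, from 30 mm behind the origin to 60 mm ahead; its last 8 mm are 38 mm wide and 3 mm thick. The grip stands on its rear end, top 50 mm above the underside
- grip_3 (a point): centre of the upright blue grip of a flat scraper (absent in some starts; all alike, 0.12 kg). Grip: plate 30 mm long (x), 12 mm thick (y), 45 mm tall, pinched across y. The point is 27.5 mm above the blade's underside, 75 mm behind its front edge. x to the front edge, z up. Starts flat on the worktop, front edge roughly away from the robot
- scraper_3: the same scraper: origin on the blade's underside, 15 mm ahead (x) of the grip's centre; axes as for the grip. Flat steel blade 5 mm thick, 44 mm wide (y), 90 mm long, from 30 mm behind the origin to 60 mm ahead; its last 8 mm are 38 mm wide and 3 mm thick. The grip stands on its rear end, top 50 mm above the underside
- slot_0 (a point): middle of the mouth of one of 4 slots in the front of the white dock (fixed, 36 mm tall, slots 64 mm apart), on the slot's floor, 10 mm above the worktop. x into the slot, z up. Slot 48 mm wide, 9 mm high, 54 mm deep to an end stop; any scraper fits. With the blade on the stop the grip's centre is at x = -21 mm and the grip 6 mm off the dock
- slot_1 (a point): middle of the mouth of one of 4 slots in the front of the white dock (fixed, 36 mm tall, slots 64 mm apart), on the slot's floor, 10 mm above the worktop. x into the slot, z up. Slot 48 mm wide, 9 mm high, 54 mm deep to an end stop; any scraper fits. With the blade on the stop the grip's centre is at x = -21 mm and the grip 6 mm off the dock
- slot_2 (a point): middle of the mouth of one of 4 slots in the front of the white dock (fixed, 36 mm tall, slots 64 mm apart), on the slot's floor, 10 mm above the worktop. x into the slot, z up. Slot 48 mm wide, 9 mm high, 54 mm deep to an end stop; any scraper fits. With the blade on the stop the grip's centre is at x = -21 mm and the grip 6 mm off the dock
- slot_3 (a point): middle of the mouth of one of 4 slots in the front of the white dock (fixed, 36 mm tall, slots 64 mm apart), on the slot's floor, 10 mm above the worktop. x into the slot, z up. Slot 48 mm wide, 9 mm high, 54 mm deep to an end stop; any scraper fits. With the blade on the stop the grip's centre is at x = -21 mm and the grip 6 mm off the dock
- guard (a joint): clear orange guard flap over the switch on the grey control box: 0 shut (level), 2.0 rad fully thrown back; a stiff hinge, it stays at whatever angle it is left (about 0.6 N at the bar moves it). The hinge block behind the flap is the highest part of the box, 80 mm above the worktop
- guard_bar (a point): middle of the yellow round bar at the flap's front, to lift it by: 12 mm thick, 30 mm long across (y), on a tongue 14 mm wide; 100 mm from the hinge axis, 20 mm in front of the box when shut, nothing below it. The flap is 70 mm wide and begins 22 mm from the bar. Pinched at its ends along y, the bar may turn between the fingers. Axes turn with the flap
- hinge_point (a point): middle of the flap's hinge axis (along y), 76 mm above the worktop, on the grey control box (fixed, deck 40 mm high, front 80 mm before this point). x to the box's rear, z up. The shut flap points to -x; its bar rises and goes to +x as it opens. Cheeks 72 mm apart, tops 72 mm above the worktop, stand beside the switch; the front is open
- toggle (a joint): steel toggle switch under the flap: 0 off (leaning to the box's front, -x), 0.9 rad on (leaning to the rear, +x); stays where it is left; under 2 N at its tip moves it
- toggle_tip (a point): centre of the 10 mm ball at the toggle's end; the toggle is 26 mm long, pivots at deck height 45 mm in front of the hinge axis, in the middle between the cheeks
- start (a joint): green spring start button on the control box beside the flap: 0 released, 0.006 m fully down; springs back; 5 N press it fully
- start_top (a point): centre of the top of the green start button (28 mm across, top 62 mm above the worktop), on the deck to the right (-y) of the flap; pressed straight down
- dye: bystander: small white bottle with blue cap, 36 mm across, 85 mm tall; origin at its underside
- tape: bystander: roll of beige tape lying flat, 104 mm across, 24 mm high; origin at its underside
- glass_box: bystander: small orange and white box, 50 x 50 x 20 mm; origin at its underside
Things that resemble listed ones, but are neither listed nor needed, are in the scene too. Leave any red look-alike of the scraper_1 alone. What is shaped like the scraper_3 but turquoise is not meant.

How it is judged:
By the outcome, as a careful person would: the job done as asked, in the order asked, and still so for the second after the job is handed in, with the robot touching nothing.
Of scraper_0, scraper_1, scraper_2, scraper_3 only 3 to 4 are there at a start; the rules pass over those that are not, and their reading is None.
At some moment in a run one of scraper_0, scraper_1, scraper_2, scraper_3 may be knocked a few centimetres aside while the robot is not near it.
Once in a run the grip may slacken for a moment while it holds something.
It also fails if it takes over 210 s, if anything falls off the work surface, if the arm or the gripper's body presses on something with over 40 N, if the wrist force passes 120 N, or if a joint passes its speed limit or range.

### The arm

A 6-joint arm with a two-finger parallel gripper is mounted at the origin on a cart in front of the work surface, level with it; the furniture and walls round the work are solid. World frame = base frame: x ahead of the robot, y to its left, z up, the work surface at z = 0. Lengths are in m, angles in rad, forces in N, time in s.
With the tool pointing down it reaches from about 0.25 to 0.775 m from the base axis. Payload 4 kg.
Tool frame: the origin (TCP) lies midway between the tips of the shut fingers; the grasp point (between the pads) lies 19 mm behind it (manip.grip_point_offset is the z of the grasp point in the tool frame, in m); z points along the fingers, y is the direction in which the jaws open and shut (so a half turn about z gives the same grasp; the last joint's range is limited). The gripper opens to 85 mm and grips with 20 to 120 N. Pads are 22 mm wide; open, the fingers measure 114 mm over their backs; the gripper's body (76 mm by 85 mm) begins 54 mm behind the grasp point. The pads swing forward as they close: fully open they stand 13 mm farther back than shut.
Start: joints at [-1.294, 0.087, 1.371, -0, 1.684, -0.103], TCP at [0.204, -0.511, 0.231] pointing down, gripper open.
Joint ranges: [-3.1, 3.1], [-0.76, 2.03], [0.27, 2.55], [-1.08, 4.22], [0.17, 2.65], [-2.57, 2.57]. Speed limits (rad/s): [2.79, 2.79, 3.14, 3.14, 3.14, 3.14].

### API

Orientations are given as a 3x3 rotation matrix whose columns are the frame's x, y, z axes.
In Python, from bench import manip gives the robot as it stands.
- The arm moves only by the tool carry_out, never from a script. Its argument "targets" is a list of rows, each an object of numbers: "x", "y", "z": the shift along the tool's x, y, z in m; "yaw": the turn about the tool's z in rad; "jaw": the closure, from -1 (fully open) to 1 (shut). A call has 1 to 12 rows; each row is the pose to reach, as a shift and turn from the pose commanded when the call began, along the tool's axes at that moment; what a row does not reach only later rows make up. A row lasts 1/8 s, in which the tool goes at most 62.5 mm and 10.7 degrees, less where a joint would pass 70% of its speed; a pose out of reach is approached as far as the arm can. A call with a gripper value outside its range is refused whole. The fingers move at their own pace and stop on an object; "newtons" is the grip in N (left out, the last holds). Time passes only in rows, so rows that repeat a pose let the fingers close. It gives the time, the measured TCP pose, the force and the opening at its end, in the units of the state.
- manip.state(): the state, without advancing time (a new reading comes with each control period).
- manip.grab_frame(name): name is "scene" or "top" or "wrist"; returns a dict with "pixels" (420x560x3 uint8, red, green, blue), "mtx" (3x3 intrinsics, pixels), "R" (3x3) and "t" (3): a world point X has camera coordinates R X + t. Camera axes: x right, y down, z forward; pixel columns grow to the right and rows downward; lengths in m; the calibration is good to about 2 mm. The wrist camera is an equidistant fisheye: a pixel r from the principal point sees the ray r / f radians off the axis. A picture is of the moment at which its call begins. There is no depth.
- manip.hand_in(): hands the job in, once; it reports no verdict.
The state is a dict: "time_s": time; "qpos": joint angles; "dq": joint speeds; "effort": joint torques, N m; "tcp_pos": TCP position; "tcp_rot": TCP orientation; "wrist_force": force on the tool from outside, world axes, zero at the start; "wrist_torque": the same for the moment, N m; "gripper_width": opening from 0.0 (shut) to 1.0 (fully open).
Only numpy, scipy, OpenCV 4.12 (cv2) and the standard library are available. Lean on these libraries where they do the work, as an engineer would, in place of code of your own. Each camera call takes 0.05 s, during which the arm holds its last target.

## Working session

There is one attempt and no reset: what is moved stays moved. The work goes in short steps, Python scripts to look and compute and a tool call to move; the robot and the scene stay as the last step left them, time stands still between calls to the robot, and variables do not carry over. Pictures are saved under pics/ and viewed, and the job is handed in when it is done.

Besides the shell and the picture viewer there is one more tool, called after "Call:" as name(argument=value, ...), one argument or row to a line, values as JSON. carry_out: Moves the arm, as the interface text tells. Its arguments: {"type":"object","properties":{"targets":{"type":"array"},"newtons":{"type":"number"}},"required":["targets"]}

```bash
ls; mkdir -p pics
python3 - <<'E'
from bench import manip
import cv2
for n in ("scene","top","wrist"):
    f=manip.grab_frame(n); cv2.imwrite(f"pics/{n}0.png",f["pixels"][:,:,::-1])
    print(n,f["mtx"].round(1).tolist(),f["R"].round(3).tolist(),f["t"].round(3).tolist())
s=manip.state(); print({k:(v if not hasattr(v,'round') else v.round(3)) for k,v in s.items()}, manip.grip_point_offset)
E
```

```text
pics
scene [[409.1, 0.0, 285.8], [0.0, 409.1, 215.9], [0.0, 0.0, 1.0]] [[0.906, -0.423, 0.019], [-0.306, -0.686, -0.66], [0.293, 0.592, -0.751]] [-0.472, 0.239, 1.313]
top [[402.2, 0.0, 277.8], [0.0, 402.2, 214.4], [0.0, 0.0, 1.0]] [[-0.017, -1.0, 0.006], [-0.996, 0.017, -0.084], [0.084, -0.007, -0.996]] [-0.004, 0.52, 1.195]
wrist [[325.2, 0.0, 278.1], [0.0, 325.2, 205.1], [0.0, 0.0, 1.0]] [[0.371, -0.929, -0.003], [-0.893, -0.357, 0.275], [-0.256, -0.099, -0.962]] [-0.547, -0.036, 0.379]
{'time_s': 0.15, 'qpos': array([-1.294,  0.088,  1.372, -0.   ,  1.684, -0.103]), 'dq': array([-0.   , -0.003, -0.004, -0.   ,  0.002,  0.001]), 'effort': array([ 2.0000e-03, -3.5237e+01, -3.1368e+01, -0.0000e+00,  8.0000e-03,
       -0.0000e+00]), 'tcp_pos': array([ 0.204, -0.51 ,  0.23 ]), 'tcp_rot': array([[ 0.929,  0.371, -0.001],
       [ 0.371, -0.929,  0.002],
       [ 0.   , -0.002, -1.   ]]), 'wrist_force': array([ 0.995,  0.006, -0.421]), 'wrist_torque': array([-0.041, -0.006, -0.004]), 'gripper_width': 0.9965994440658753} -0.0187
```

View pics/top0.png

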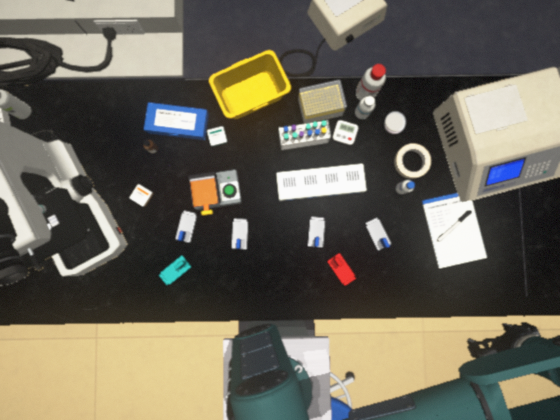

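View pics/scene0.png

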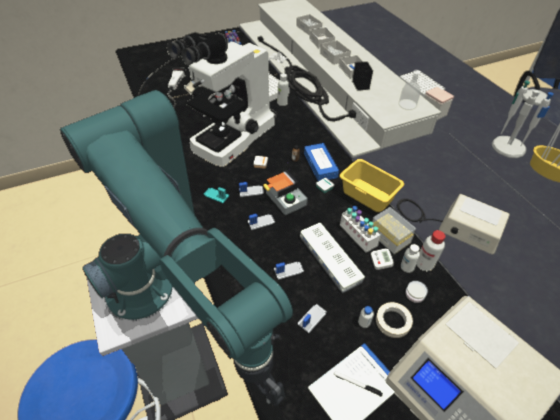

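View pics/wrist0.png

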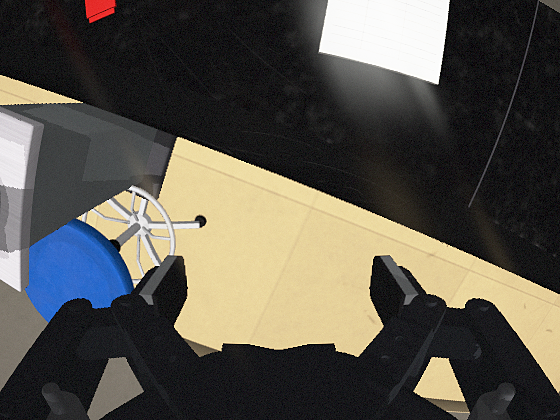

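The top view shows four blue scrapers at about (186,227), (239,234), (316,232) and (378,234), the dock at (321,181) and the control box at (215,190). The red (341,268) and turquoise (175,270) look-alikes are nearer the robot. I'll enlarge this region.

```bash
cat > h.py <<'E'
import numpy as np, cv2
from bench import manip
def crop(n,x0,y0,x1,y1,name,f=None):
    f=f or manip.grab_frame(n); c=f["pixels"][y0:y1,x0:x1,::-1]
    s=min(800/(x1-x0),600/(y1-y0)); c=cv2.resize(c,None,fx=s,fy=s,interpolation=cv2.INTER_CUBIC)
    st=10
    for u in range((x0//st+1)*st,x1,st): cv2.line(c,(int((u-x0)*s),0),(int((u-x0)*s),4 if u%50 else 12),(0,255,255),1); (u%50==0) and cv2.putText(c,str(u),(int((u-x0)*s)+2,14),0,.4,(0,255,255),1)
    for v in range((y0//st+1)*st,y1,st): cv2.line(c,(0,int((v-y0)*s)),(4 if v%50 else 12,int((v-y0)*s)),(0,255,255),1); (v%50==0) and cv2.putText(c,str(v),(14,int((v-y0)*s)+4),0,.4,(0,255,255),1)
    cv2.imwrite("pics/"+name,c); print(name,"scale",s)
    return f
def ray(f,u,v,fish=False):
    K=f["mtx"]; d=np.array([(u-K[0,2]),(v-K[1,2])])/K[0,0]
    if fish:
        r=np.hypot(*d); d3=np.array([0,0,1.]) if r<1e-9 else np.r_[d/r*np.sin(r),np.cos(r)]
    else: d3=np.r_[d,1]
    return -f["R"].T@f["t"], f["R"].T@d3
def at(f,u,v,z,fish=False):
    o,d=ray(f,u,v,fish); return o+d*(z-o[2])/d[2]
def proj(f,X,fish=False):
    c=f["R"]@np.asarray(X)+f["t"]; K=f["mtx"]
    if fish:
        r=np.hypot(c[0],c[1]); th=np.arctan2(r,c[2]); p=c[:2]/r*th
    else: p=c[:2]/c[2]
    return p*K[0,0]+K[:2,2]
E
python3 - <<'E'
from h import *
f=crop("top",160,160,300,265,"t1.png"); crop("top",260,155,400,260,"t2.png",f)
E
```

```text
t1.png scale 5.714285714285714
t2.png scale 5.714285714285714
```

View pics/t1.png

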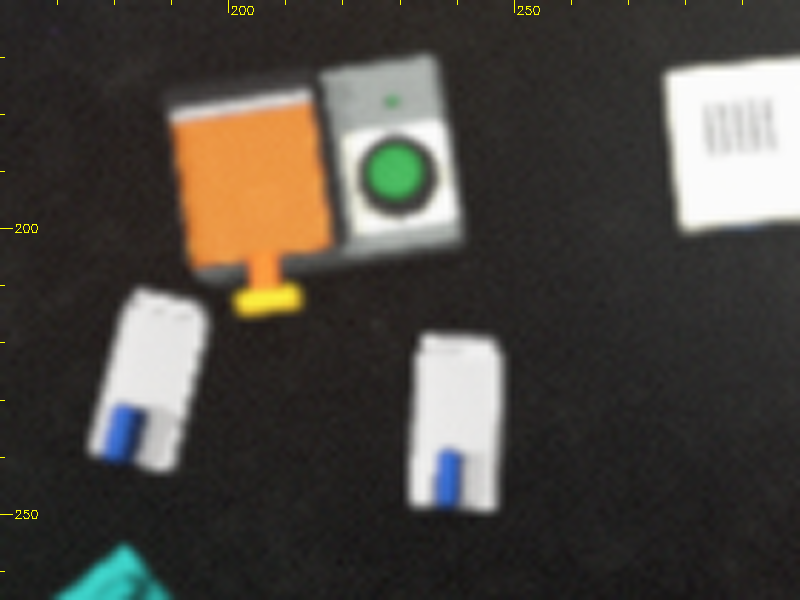

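View pics/t2.png

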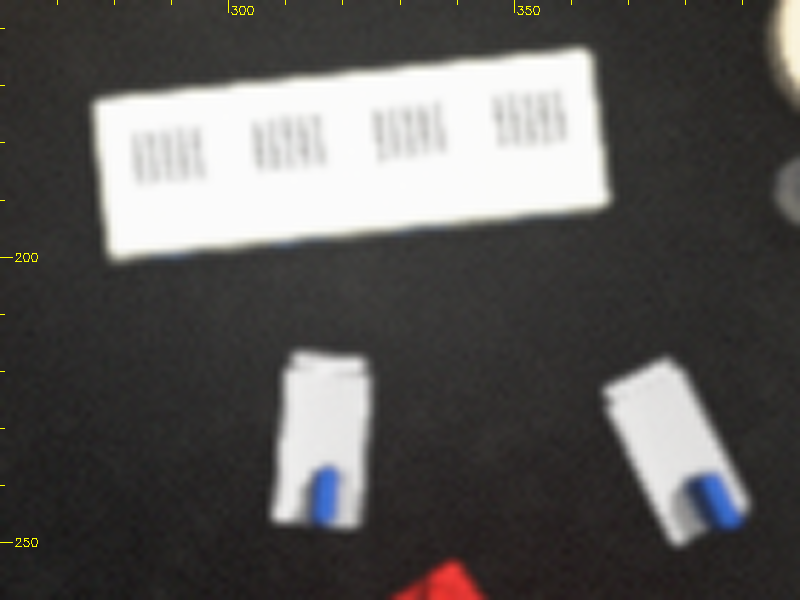

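The crops give clear blade corners, grip tops, dock top corners and box features. I'll fit the poses from these pixels.

```bash
cat > fit.py <<'E'
from h import *
from scipy.optimize import least_squares
P=np.array([[60,19,2],[60,-19,2],[-30,22,5],[-30,-22,5]])/1000.
def fit(f,pix,fish=False,P=P,z0=0,guess=(0.45,0,0)):
    pix=np.asarray(pix,float)
    def X(p):
        c,s=np.cos(p[2]),np.sin(p[2]); R=np.array([[c,-s,0],[s,c,0],[0,0,1]]); return P@R.T+[p[0],p[1],z0]
    r=least_squares(lambda p:(np.array([proj(f,x,fish) for x in X(p)])-pix).ravel(),guess)
    p=r.x; g=p[:2]-.015*np.array([np.cos(p[2]),np.sin(p[2])])
    print("origin",p[:2].round(4),"yaw",p[2].round(3),"grip",g.round(4),"res px",np.abs(r.fun).max().round(2)); return p
E
python3 - <<'E'
from fit import *
f=manip.grab_frame("top")
k=1/5.714
A=lambda l:[(160+x*k,160+y*k) for x,y in l]
B=lambda l:[(260+x*k,155+y*k) for x,y in l]
# order: front-left(+y), front-right, rear-left, rear-right ; +y is image left
fit(f,A([(137,288),(205,303),(88,456),(173,470)]))
fit(f,A([(424,335),(495,338),(410,508),(497,511)]))
fit(f,B([(293,352),(366,358),(272,522),(361,528)]))
fit(f,B([(604,386),(672,357),(678,548),(750,504)]))
print("dock top corners")
for p in B([(94,100),(592,48),(610,207),(110,262)]): print(at(f,*p,.036).round(4))
print("start",at(f,*A([(396,173)])[0],.062).round(4))
print("bar ends",[at(f,*p,.076).round(4) for p in A([(236,303),(301,297)])])
print("flap rear ends",[at(f,*p,.076).round(4) for p in A([(172,120),(308,103)])])
E
```

```text
origin [0.4752 0.2701] yaw -0.224 grip [0.4606 0.2734] res px 0.56
origin [0.4487 0.1041] yaw -0.044 grip [0.4337 0.1047] res px 0.53
origin [ 0.4509 -0.1295] yaw -0.102 grip [ 0.436  -0.1279] res px 0.65
origin [ 0.4443 -0.3262] yaw 0.425 grip [ 0.4306 -0.3324] res px 1.0
dock top corners
[ 0.6458 -0.0113  0.036 ]
[ 0.6694 -0.2753  0.036 ]
[ 0.5844 -0.2818  0.036 ]
[ 0.5597 -0.0182  0.036 ]
start [0.5903 0.1282 0.062 ]
bar ends [array([0.5233, 0.2078, 0.076 ]), array([0.5258, 0.175 , 0.076 ])]
flap rear ends [array([0.6173, 0.2402, 0.076 ]), array([0.6249, 0.1711, 0.076 ])]
```

Call:
carry_out(
  targets=[
    {"x":0.05,"y":-0.015,"z":0.01,"jaw":-1},
    {"x":0.1,"y":-0.03,"z":0.02,"jaw":-1},
    {"x":0.15,"y":-0.045,"z":0.04,"jaw":-1},
    {"x":0.2,"y":-0.06,"z":0.05,"jaw":-1},
    {"x":0.25,"y":-0.075,"z":0.07,"yaw":-0.03,"jaw":-1},
    {"x":0.277,"y":-0.082,"z":0.08,"yaw":-0.045,"jaw":-1},
    {"x":0.277,"y":-0.082,"z":0.08,"yaw":-0.045,"jaw":-1},
    {"x":0.277,"y":-0.082,"z":0.08,"yaw":-0.045,"jaw":-1},
  ],
  newtons=60,
)

```text
invalid input at $.targets[0]: expected keys x, y, z, yaw, jaw
```

Run:
```python
from h import *
f=crop("wrist",0,0,560,420,"w1.png")
s=manip.state(); print(s["tcp_pos"].round(4),s["tcp_rot"].round(3),s["wrist_force"].round(2))
```

```text
w1.png scale 1.4285714285714286
[ 0.2039 -0.5107  0.2309] [[ 0.929  0.371 -0.   ]
 [ 0.371 -0.929  0.001]
 [ 0.    -0.001 -1.   ]] [ 0.11 -1.18 -0.22]
```

View pics/w1.png

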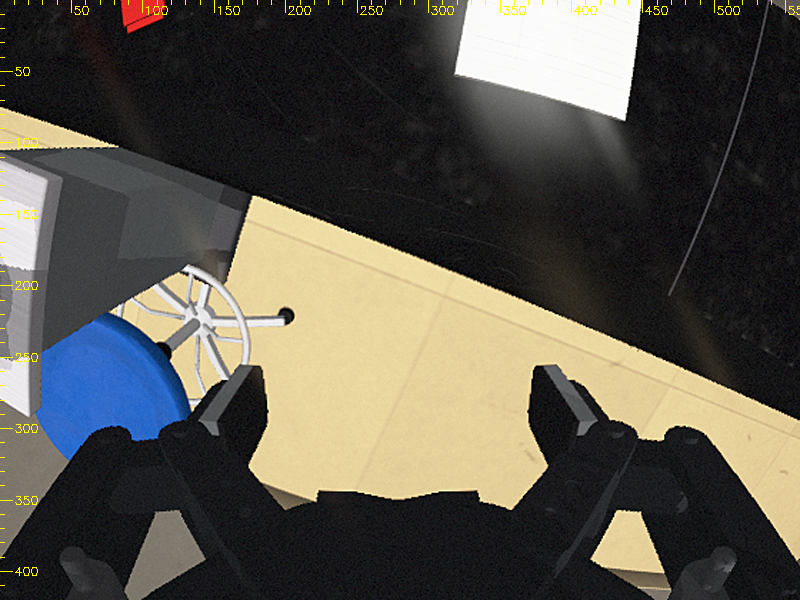

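The move was refused because every row needs all five keys, so the view is unchanged. Sending it again.

Call:
carry_out(
  targets=[
    {"x":0.05,"y":-0.015,"z":0.01,"yaw":0,"jaw":-1},
    {"x":0.1,"y":-0.03,"z":0.02,"yaw":0,"jaw":-1},
    {"x":0.15,"y":-0.045,"z":0.04,"yaw":0,"jaw":-1},
    {"x":0.2,"y":-0.06,"z":0.05,"yaw":0,"jaw":-1},
    {"x":0.25,"y":-0.075,"z":0.07,"yaw":-0.03,"jaw":-1},
    {"x":0.277,"y":-0.082,"z":0.08,"yaw":-0.045,"jaw":-1},
    {"x":0.277,"y":-0.082,"z":0.08,"yaw":-0.045,"jaw":-1},
    {"x":0.277,"y":-0.082,"z":0.08,"yaw":-0.045,"jaw":-1},
  ],
  newtons=60,
)

```text
time_s: 1.3
tcp_pos: [0.4304, -0.3325, 0.1516]
tcp_rot: [[0.911, 0.412, -0.0], [0.412, -0.911, -0.001], [-0.001, 0.001, -1.0]]
wrist_force: [-0.5, -1.4, 0.0]
gripper_width: 0.999
```

Run:
```python
from h import *
f=crop("wrist",0,0,560,420,"w2.png")
s=manip.state(); print(s["tcp_pos"].round(4),s["tcp_rot"].round(3),s["wrist_force"].round(2))
```

```text
w2.png scale 1.4285714285714286
[ 0.4303 -0.3329  0.1519] [[ 0.912  0.411  0.   ]
 [ 0.411 -0.912 -0.001]
 [-0.     0.001 -1.   ]] [ 0.4  -0.22  0.47]
```

View pics/w2.png

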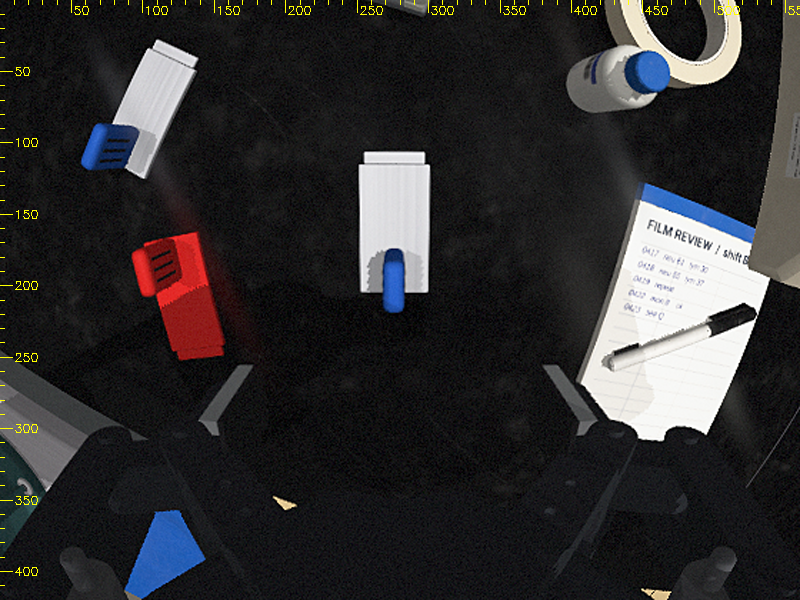

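The wrist view shows the scraper squarely ahead of the fingers: front edge at about (255–298,106) and rear edge at about (253–300,204).

Run:
```python
from fit import *
f=manip.grab_frame("wrist"); k=.7
fit(f,[(x*k,y*k) for x,y in [(364,152),(425,152),(361,292),(429,292)]],True)
# grip top front/rear centre at z=.05
print(at(f,394*k,250*k,.050,True).round(4),at(f,394*k,308*k,.050,True).round(4))
```

```text
origin [ 0.4442 -0.3226] yaw 0.426 grip [ 0.4305 -0.3288] res px 0.27
[ 0.4499 -0.3199  0.05  ] [ 0.4202 -0.3332  0.05  ]
```

Call:
carry_out(
  targets=[
    {"x":0.003,"y":-0.001,"z":0.04,"yaw":-0.01,"jaw":-0.3},
    {"x":0.003,"y":-0.001,"z":0.08,"yaw":-0.01,"jaw":-0.3},
    {"x":0.003,"y":-0.001,"z":0.115,"yaw":-0.01,"jaw":-0.3},
    {"x":0.003,"y":-0.001,"z":0.141,"yaw":-0.01,"jaw":-0.3},
    {"x":0.003,"y":-0.001,"z":0.141,"yaw":-0.01,"jaw":1},
    {"x":0.003,"y":-0.001,"z":0.141,"yaw":-0.01,"jaw":1},
    {"x":0.003,"y":-0.001,"z":0.141,"yaw":-0.01,"jaw":1},
    {"x":0.003,"y":-0.001,"z":0.141,"yaw":-0.01,"jaw":1},
    {"x":0.003,"y":-0.001,"z":0.141,"yaw":-0.01,"jaw":1},
  ],
  newtons=60,
)

```text
time_s: 2.52
tcp_pos: [0.434, -0.3312, 0.0124]
tcp_rot: [[0.907, 0.421, 0.002], [0.421, -0.907, -0.003], [0.001, 0.004, -1.0]]
wrist_force: [-1.5, -0.5, 6.1]
gripper_width: 0.133
```

Run:
```python
from h import *
f=crop("wrist",0,0,560,420,"w3.png")
s=manip.state(); print(s["tcp_pos"].round(4),s["wrist_force"].round(2),s["gripper_width"])
```

```text
w3.png scale 1.4285714285714286
[ 0.434  -0.3312  0.0125] [-1.12 -1.77  5.64] 0.13551529934311995
```

View pics/w3.png

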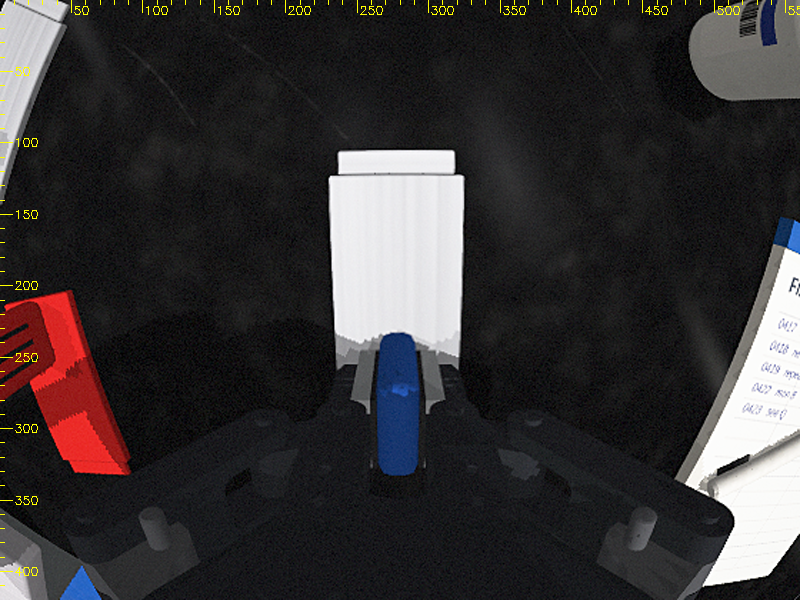

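Held: width 0.135 corresponds to the 12 mm plate, and the blade is square in the view. I'll fit its pose in the hand, lift it, and then look at the dock.

Run:
```python
from fit import *
f=manip.grab_frame("wrist"); k=.7
p=fit(f,[(x*k,y*k) for x,y in [(338,151),(455,151),(329,177),(464,177)]],True,P=np.array([[60,19,2],[60,-19,2],[52,22,5],[52,-22,5]])/1000.)
s=manip.state();R=s["tcp_rot"]; print("tool-frame origin",(R.T@(np.r_[p[:2],0]-s["tcp_pos"])).round(4), "tool a",np.arctan2(R[1,0],R[0,0]))
```

```text
origin [ 0.4453 -0.3234] yaw 0.434 grip [ 0.4316 -0.3297] res px 0.51
tool-frame origin [ 0.0135 -0.0023  0.0125] tool a 0.4347664968796126
```

Call:
carry_out(
  targets=[
    {"x":0,"y":0,"z":-0.02,"yaw":0,"jaw":1},
    {"x":0,"y":0,"z":-0.05,"yaw":0.0,"jaw":1},
    {"x":0,"y":0,"z":-0.08,"yaw":0.08,"jaw":1},
    {"x":0,"y":0,"z":-0.09,"yaw":0.2,"jaw":1},
    {"x":0,"y":0,"z":-0.09,"yaw":0.32,"jaw":1},
    {"x":0,"y":0,"z":-0.09,"yaw":0.33,"jaw":1},
  ],
)

```text
time_s: 3.38
tcp_pos: [0.433, -0.3295, 0.1001]
tcp_rot: [[0.994, 0.106, -0.0], [0.106, -0.994, 0.0], [-0.0, -0.0, -1.0]]
wrist_force: [0.5, 0.1, -1.6]
gripper_width: 0.136
```

Run:
```python
from h import *
f=crop("wrist",0,0,560,420,"w4.png")
s=manip.state(); print(s["tcp_pos"].round(4),s["tcp_rot"].round(3),s["wrist_force"].round(2),s["gripper_width"])
```

```text
w4.png scale 1.4285714285714286
[ 0.4329 -0.3294  0.0999] [[ 0.994  0.106 -0.001]
 [ 0.106 -0.994  0.001]
 [-0.001 -0.001 -1.   ]] [-0.59  0.55 -1.15] 0.13368885293674512
```

View pics/w4.png

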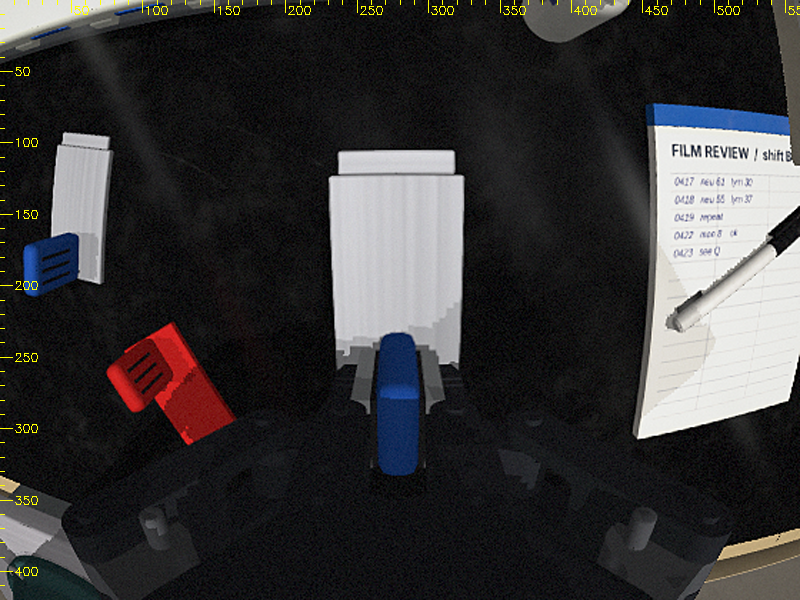

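Lifted squarely. The dock front with its slots appears at the top left. Moving in front of the rightmost slot.

Call:
carry_out(
  targets=[
    {"x":0.015,"y":-0.025,"z":0,"yaw":0.013,"jaw":1},
    {"x":0.03,"y":-0.05,"z":0,"yaw":0.013,"jaw":1},
    {"x":0.04,"y":-0.069,"z":0.0,"yaw":0.013,"jaw":1},
    {"x":0.04,"y":-0.069,"z":0.02,"yaw":0.013,"jaw":1},
    {"x":0.04,"y":-0.069,"z":0.02,"yaw":0.013,"jaw":1},
  ],
)

```text
time_s: 4.05
tcp_pos: [0.4643, -0.2557, 0.0781]
tcp_rot: [[0.996, 0.094, -0.004], [0.094, -0.996, 0.003], [-0.004, -0.003, -1.0]]
wrist_force: [0.7, 0.2, -1.7]
gripper_width: 0.133
```

Run:
```python
from h import *
f=crop("wrist",0,0,560,420,"w5.png")
s=manip.state(); print(s["tcp_pos"].round(4),s["tcp_rot"].round(3),s["wrist_force"].round(2),s["gripper_width"])
```

```text
w5.png scale 1.4285714285714286
[ 0.4649 -0.2564  0.0792] [[ 0.996  0.093 -0.002]
 [ 0.093 -0.996  0.002]
 [-0.002 -0.002 -1.   ]] [ 0.87  0.3  -0.46] 0.13264598960452323
```

View pics/w5.png

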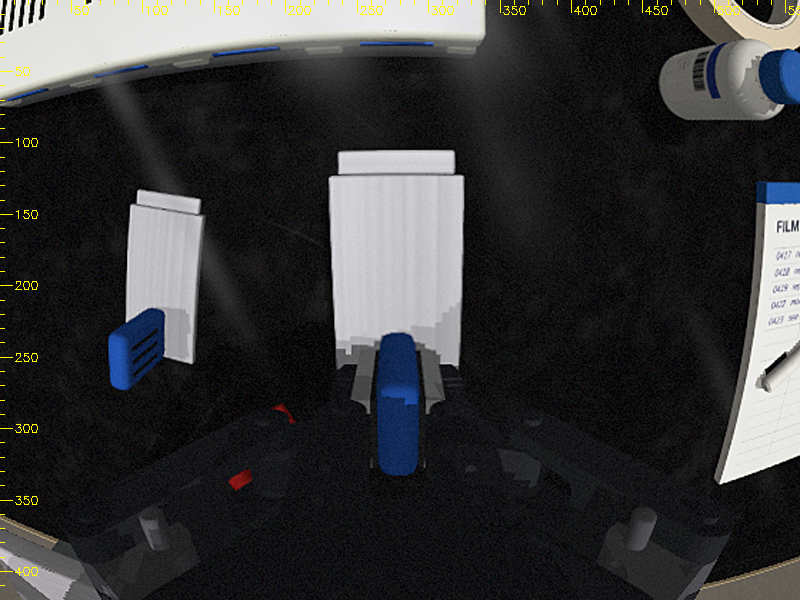

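Blade centre (column ≈278) and the rightmost slot's blue strip (centre ≈(278,30)) share a column, so they look aligned. I'll check the dock's yaw from the strips.

```bash
python3 - <<'E'
from fit import *
f=manip.grab_frame("wrist"); k=.7
for z in (.02,.028):
  q=np.array([at(f,x*k,y*k,z,True) for x,y in [(397,43),(247,50),(121,71),(20,96)]]);print(q.round(4).tolist(),np.linalg.norm(np.diff(q,axis=0),axis=1).round(4), np.arctan2(q[2,0]-q[0,0],-(q[2,1]-q[0,1]))*-1)
s=manip.state();R=s["tcp_rot"]; print(s["tcp_pos"].round(4))
p=fit(f,[(x*k,y*k) for x,y in [(338,151),(455,151),(329,177),(464,177)]],True,z0=s["tcp_pos"][2]-.0125,P=np.array([[60,19,2],[60,-19,2],[52,22,5],[52,-22,5]])/1000.)
E
python3 - <<'E'
from h import *
crop("wrist",160,0,400,140,"w5c.png")
E
```

```text
[[0.5862, -0.243, 0.02], [0.5808, -0.1767, 0.02], [0.5743, -0.1099, 0.02], [0.5682, -0.0366, 0.02]] [0.0665 0.0672 0.0736] 3.0517836375752228
[[0.5842, -0.2432, 0.028], [0.5789, -0.1796, 0.028], [0.5726, -0.1154, 0.028], [0.5668, -0.045, 0.028]] [0.0638 0.0645 0.0707] 3.0517836375752228
[ 0.4654 -0.257   0.0801]
origin [ 0.4774 -0.2532] yaw 0.093 grip [ 0.4625 -0.2545] res px 0.85
w5c.png scale 3.3333333333333335
```

View pics/w5c.png

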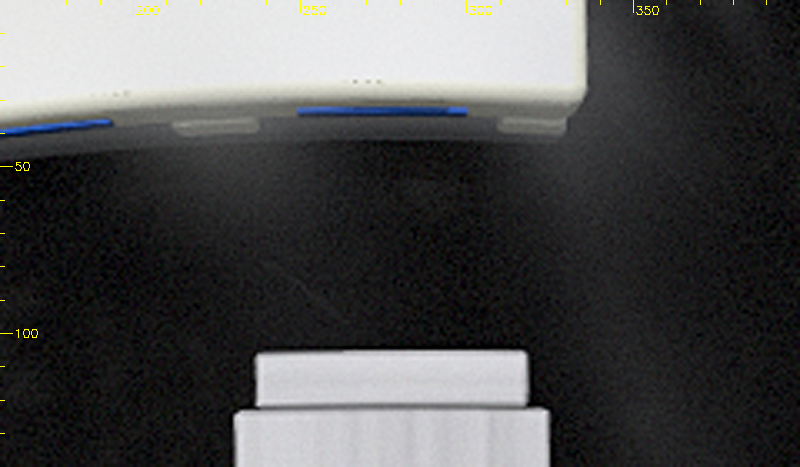

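Call:
carry_out(
  targets=[
    {"x":0.0,"y":-0.002,"z":0.02,"yaw":0,"jaw":1},
    {"x":0.0,"y":-0.002,"z":0.04,"yaw":0,"jaw":1},
    {"x":0.01,"y":-0.002,"z":0.055,"yaw":0,"jaw":1},
    {"x":0.03,"y":-0.002,"z":0.055,"yaw":0,"jaw":1},
    {"x":0.03,"y":-0.002,"z":0.055,"yaw":0,"jaw":1},
    {"x":0.03,"y":-0.002,"z":0.055,"yaw":0,"jaw":1},
  ],
)

```text
time_s: 4.95
tcp_pos: [0.4955, -0.2525, 0.0256]
tcp_rot: [[0.996, 0.092, 0.0], [0.092, -0.996, -0.0], [0.0, 0.0, -1.0]]
wrist_force: [-0.3, 0.4, -0.8]
gripper_width: 0.13
```

Run:
```python
from h import *
f=crop("wrist",160,0,400,140,"w6.png")
s=manip.state(); print(s["tcp_pos"].round(4),s["tcp_rot"].round(3),s["wrist_force"].round(2),s["gripper_width"])
```

```text
w6.png scale 3.3333333333333335
[ 0.4953 -0.2525  0.0256] [[ 0.996  0.092  0.   ]
 [ 0.092 -0.996 -0.   ]
 [ 0.     0.    -1.   ]] [-0.12 -0.22 -1.21] 0.1346150525630344
```

View pics/w6.png

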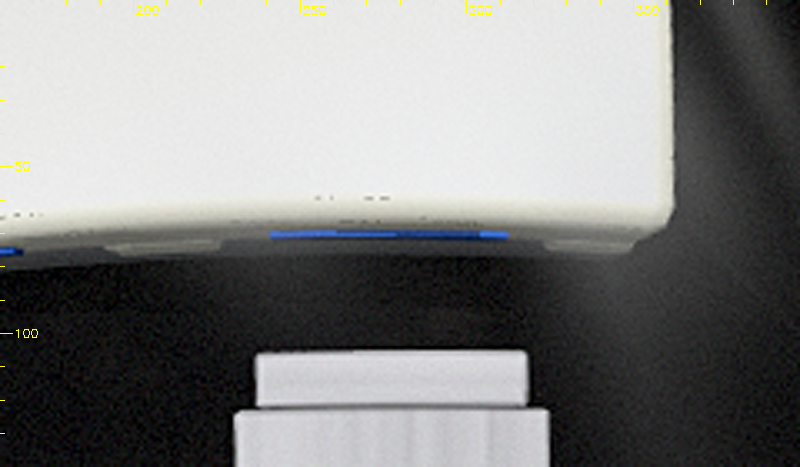

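Strip centre ≈276.7 against blade centre ≈277.7, and the ledges suggest slightly more, so I'll shift about 1 mm left, go 1 mm lower, and enter.

Call:
carry_out(
  targets=[
    {"x":0.0,"y":-0.001,"z":0.001,"yaw":0,"jaw":1},
    {"x":0.008,"y":-0.001,"z":0.001,"yaw":0,"jaw":1},
    {"x":0.016,"y":-0.001,"z":0.001,"yaw":0,"jaw":1},
    {"x":0.024,"y":-0.001,"z":0.001,"yaw":0,"jaw":1},
    {"x":0.03,"y":-0.001,"z":0.001,"yaw":0,"jaw":1},
    {"x":0.03,"y":-0.001,"z":0.001,"yaw":0,"jaw":1},
  ],
)

```text
time_s: 5.75
tcp_pos: [0.5256, -0.2485, 0.0242]
tcp_rot: [[0.996, 0.092, 0.0], [0.092, -0.996, -0.0], [-0.0, 0.0, -1.0]]
wrist_force: [0.3, -0.0, -1.0]
gripper_width: 0.13
```

Run:
```python
from h import *
f=crop("wrist",160,0,400,180,"w7.png")
s=manip.state(); print(s["tcp_pos"].round(4),s["tcp_rot"].round(3),s["wrist_force"].round(2),s["gripper_width"])
```

```text
w7.png scale 3.3333333333333335
[ 0.5253 -0.2485  0.0242] [[ 0.996  0.092 -0.   ]
 [ 0.092 -0.996 -0.   ]
 [-0.     0.    -1.   ]] [-0.59 -0.29 -1.02] 0.13114957776759706
```

View pics/w7.png

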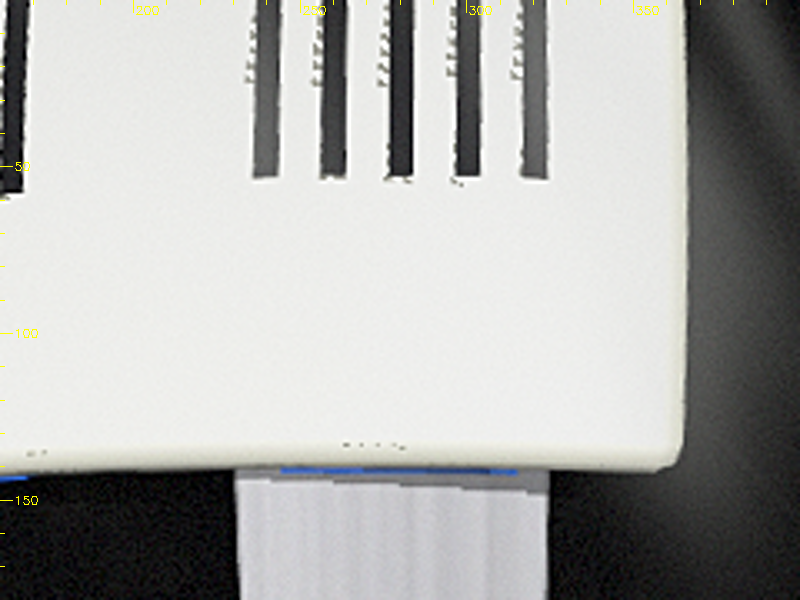

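The tip is inside with no contact force, centred within about 1 mm. Pushing on to the stop.

Call:
carry_out(
  targets=[
    {"x":0.008,"y":0.0005,"z":0.0,"yaw":0,"jaw":1},
    {"x":0.016,"y":0.0005,"z":0.0,"yaw":0,"jaw":1},
    {"x":0.024,"y":0.0005,"z":0.0,"yaw":0,"jaw":1},
    {"x":0.03,"y":0.0005,"z":0.0,"yaw":0,"jaw":1},
    {"x":0.034,"y":0.0005,"z":0.0,"yaw":0,"jaw":1},
    {"x":0.036,"y":0.0005,"z":0.0,"yaw":0,"jaw":1},
    {"x":0.036,"y":0.0005,"z":0.0,"yaw":0,"jaw":1},
  ],
)

```text
time_s: 6.68
tcp_pos: [0.561, -0.2457, 0.0243]
tcp_rot: [[0.996, 0.092, -0.0], [0.092, -0.996, -0.0], [-0.0, 0.0, -1.0]]
wrist_force: [-0.4, 0.9, -2.0]
gripper_width: 0.135
```

Call:
carry_out(
  targets=[
    {"x":0.001,"y":0,"z":0.0,"yaw":0,"jaw":1},
    {"x":0.002,"y":0,"z":0.0,"yaw":0,"jaw":1},
  ],
)

```text
time_s: 6.92
tcp_pos: [0.5629, -0.2456, 0.0244]
tcp_rot: [[0.996, 0.092, 0.0], [0.092, -0.996, -0.0], [-0.0, 0.0, -1.0]]
wrist_force: [-0.7, 0.2, -0.5]
gripper_width: 0.132
```

Call:
carry_out(
  targets=[
    {"x":0.001,"y":0,"z":0.0,"yaw":0,"jaw":1},
    {"x":0.002,"y":0,"z":0.0,"yaw":0,"jaw":1},
  ],
)

```text
time_s: 7.18
tcp_pos: [0.5642, -0.2454, 0.0243]
tcp_rot: [[0.996, 0.092, -0.002], [0.092, -0.996, -0.0], [-0.002, -0.0, -1.0]]
wrist_force: [-4.1, -1.3, 0.2]
gripper_width: 0.132
```

Call:
carry_out(
  targets=[
    {"x":0.0015,"y":0,"z":0.0,"yaw":0,"jaw":1},
    {"x":0.003,"y":0,"z":0.0,"yaw":0,"jaw":1},
  ],
)

```text
time_s: 7.42
tcp_pos: [0.5645, -0.2454, 0.0238]
tcp_rot: [[0.996, 0.091, -0.009], [0.091, -0.996, 0.0], [-0.009, -0.001, -1.0]]
wrist_force: [-11.7, -0.5, 3.7]
gripper_width: 0.133
```

Run:
```python
from h import *
f=crop("wrist",160,60,400,240,"w8.png")
s=manip.state(); print(s["tcp_pos"].round(4),s["wrist_force"].round(2),s["gripper_width"])
```

```text
w8.png scale 3.3333333333333335
[ 0.5644 -0.2454  0.0237] [-10.3   -0.53   2.86] 0.13165074541037672
```

View pics/w8.png

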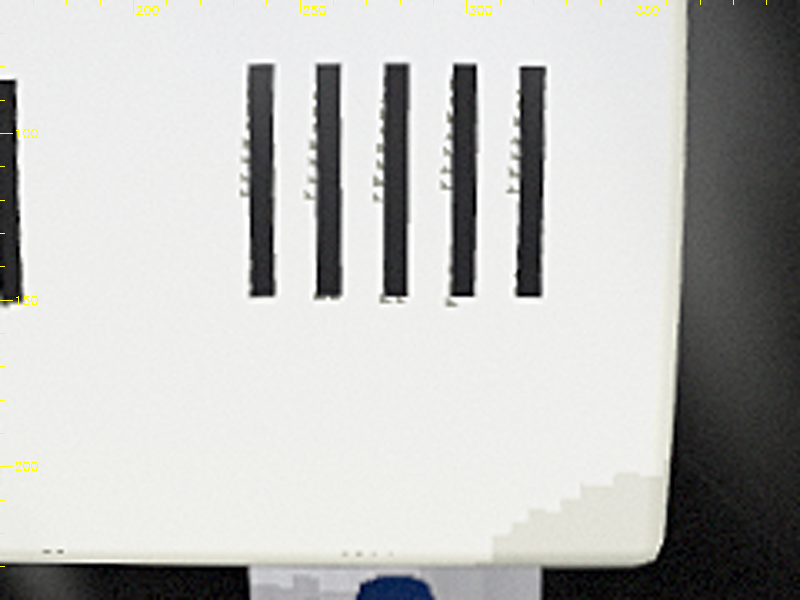

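Seated: force rose to about 11 N with the position stopped. Relaxing the push, opening and lifting.

Call:
carry_out(
  targets=[
    {"x":-0.002,"y":0,"z":0.001,"yaw":0,"jaw":1},
    {"x":-0.002,"y":0,"z":0.001,"yaw":0,"jaw":0.2},
    {"x":-0.002,"y":0,"z":0.001,"yaw":0,"jaw":0},
    {"x":-0.002,"y":0,"z":0.0,"yaw":0,"jaw":-0.1},
    {"x":-0.002,"y":0,"z":-0.03,"yaw":0,"jaw":-0.1},
    {"x":-0.002,"y":0,"z":-0.07,"yaw":0,"jaw":-0.1},
    {"x":-0.05,"y":0,"z":-0.12,"yaw":0,"jaw":-0.3},
    {"x":-0.1,"y":0,"z":-0.13,"yaw":0,"jaw":-0.3},
    {"x":-0.14,"y":-0.03,"z":-0.13,"yaw":0.1,"jaw":-0.3},
    {"x":-0.14,"y":-0.08,"z":-0.13,"yaw":0.19,"jaw":-0.3},
    {"x":-0.14,"y":-0.08,"z":-0.13,"yaw":0.19,"jaw":-0.3},
  ],
)

```text
time_s: 8.85
tcp_pos: [0.4209, -0.1762, 0.155]
tcp_rot: [[0.995, -0.095, 0.002], [-0.095, -0.995, -0.0], [0.002, -0.0, -1.0]]
wrist_force: [1.0, -0.4, -0.4]
gripper_width: 0.648
```

Run:
```python
from h import *
f=crop("wrist",0,0,560,420,"w9.png")
crop("top",160,150,400,300,"t9.png")
s=manip.state(); print(s["tcp_pos"].round(4),s["tcp_rot"].round(3),s["wrist_force"].round(2),s["gripper_width"])
```

```text
w9.png scale 1.4285714285714286
t9.png scale 3.3333333333333335
[ 0.4217 -0.1784  0.1549] [[ 0.995 -0.096  0.002]
 [-0.096 -0.995 -0.001]
 [ 0.002  0.001 -1.   ]] [ 0.69 -0.56 -0.25] 0.64634069074488
```

View pics/w9.png

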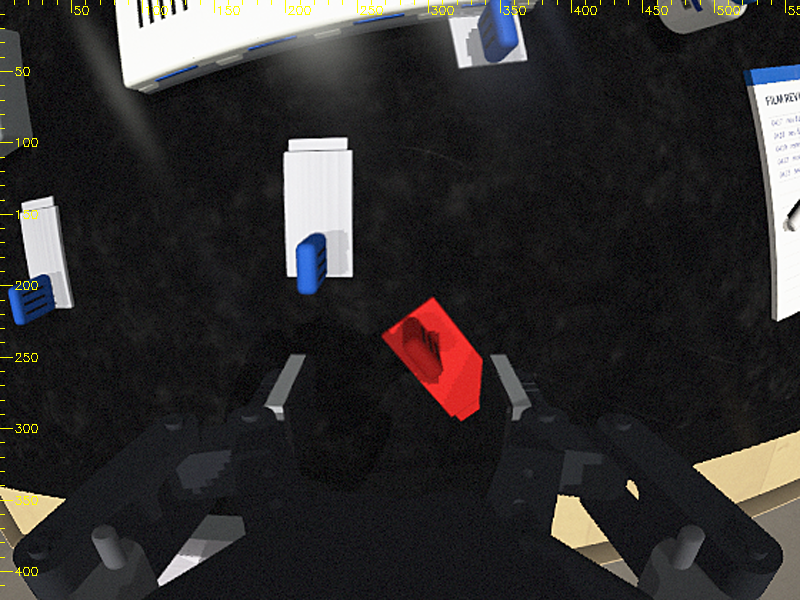

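View pics/t9.png

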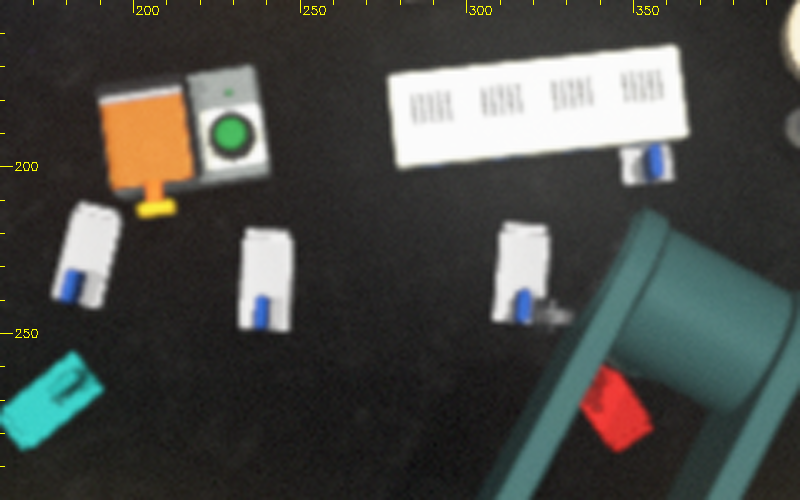

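The first scraper is home in the rightmost slot, and the others have not moved. Fitting the next one.

```bash
cat > go.py <<'E'
from h import *
def shift(x,y,z,a):
    s=manip.state();R=s["tcp_rot"]; d=R.T@(np.array([x,y,z])-s["tcp_pos"]); a0=np.arctan2(R[1,0],R[0,0])
    print("tool shift",d.round(4),"yaw",round(a0-a,3))
E
python3 - <<'E'
from fit import *; from go import shift
f=manip.grab_frame("wrist"); k=.7
p=fit(f,[(x*k,y*k) for x,y in [(289,139),(348,138),(286,277),(353,276)]],True)
g=p[:2]-.015*np.array([np.cos(p[2]),np.sin(p[2])])
shift(.4365,g[1]*.5-.064,.013,p[2])
E
```

```text
origin [ 0.4524 -0.1288] yaw -0.109 grip [ 0.4375 -0.1271] res px 0.78
tool shift [ 0.0095 -0.0526  0.1417] yaw 0.011
```

Call:
carry_out(
  targets=[
    {"x":0.01,"y":-0.03,"z":0.0,"yaw":0.01,"jaw":0},
    {"x":0.01,"y":-0.052,"z":0.02,"yaw":0.01,"jaw":0},
    {"x":0.01,"y":-0.0525,"z":0.06,"yaw":0.01,"jaw":0},
    {"x":0.01,"y":-0.0525,"z":0.1,"yaw":0.01,"jaw":0},
    {"x":0.01,"y":-0.0525,"z":0.13,"yaw":0.01,"jaw":0},
    {"x":0.01,"y":-0.0525,"z":0.1415,"yaw":0.01,"jaw":0},
    {"x":0.01,"y":-0.0525,"z":0.1415,"yaw":0.01,"jaw":1},
    {"x":0.01,"y":-0.0525,"z":0.1415,"yaw":0.01,"jaw":1},
    {"x":0.01,"y":-0.0525,"z":0.1415,"yaw":0.01,"jaw":1},
    {"x":0.01,"y":-0.0525,"z":0.1415,"yaw":0.01,"jaw":1},
  ],
)

```text
time_s: 10.25
tcp_pos: [0.4373, -0.1275, 0.0141]
tcp_rot: [[0.994, -0.108, 0.003], [-0.108, -0.994, -0.001], [0.003, 0.001, -1.0]]
wrist_force: [-0.0, -0.3, 3.0]
gripper_width: 0.128
```

Run:
```python
from h import *
f=crop("wrist",0,0,560,420,"w10.png")
s=manip.state(); print(s["tcp_pos"].round(4),s["tcp_rot"].round(3),s["wrist_force"].round(2),s["gripper_width"])
```

```text
w10.png scale 1.4285714285714286
[ 0.4373 -0.1275  0.0141] [[ 0.994 -0.108  0.003]
 [-0.108 -0.994 -0.001]
 [ 0.003  0.001 -1.   ]] [-0.45 -0.44  2.97] 0.13207252546920822
```

View pics/w10.png

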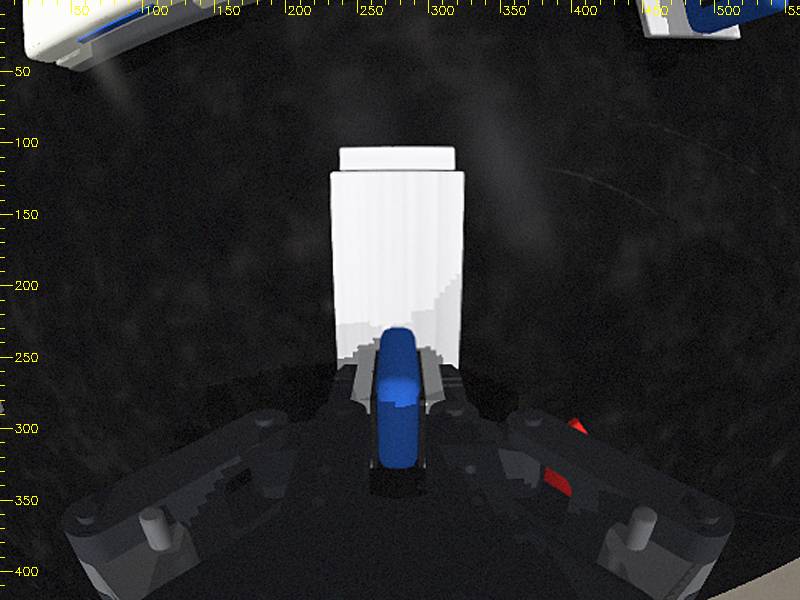

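Call:
carry_out(
  targets=[
    {"x":0,"y":0,"z":-0.02,"yaw":0,"jaw":1},
    {"x":0.0,"y":0.0,"z":-0.05,"yaw":0,"jaw":1},
    {"x":0.01,"y":0.02,"z":-0.065,"yaw":-0.08,"jaw":1},
    {"x":0.02,"y":0.045,"z":-0.065,"yaw":-0.16,"jaw":1},
    {"x":0.0285,"y":0.061,"z":-0.065,"yaw":-0.2,"jaw":1},
    {"x":0.0285,"y":0.061,"z":-0.065,"yaw":-0.2,"jaw":1},
    {"x":0.0285,"y":0.061,"z":-0.065,"yaw":-0.2,"jaw":1},
  ],
)

```text
time_s: 11.18
tcp_pos: [0.4575, -0.1899, 0.0774]
tcp_rot: [[0.996, 0.091, -0.001], [0.091, -0.996, 0.001], [-0.001, -0.001, -1.0]]
wrist_force: [-0.8, 0.7, -2.1]
gripper_width: 0.132
```

Run:
```python
from h import *
f=crop("wrist",140,0,380,180,"w11.png")
s=manip.state(); print(s["tcp_pos"].round(4),s["tcp_rot"].round(3),s["wrist_force"].round(2),s["gripper_width"])
```

```text
w11.png scale 3.3333333333333335
[ 0.4575 -0.1898  0.0774] [[ 0.996  0.092 -0.001]
 [ 0.092 -0.996  0.001]
 [-0.001 -0.001 -1.   ]] [ 0.33 -0.27 -0.93] 0.1353756615001836
```

View pics/w11.png

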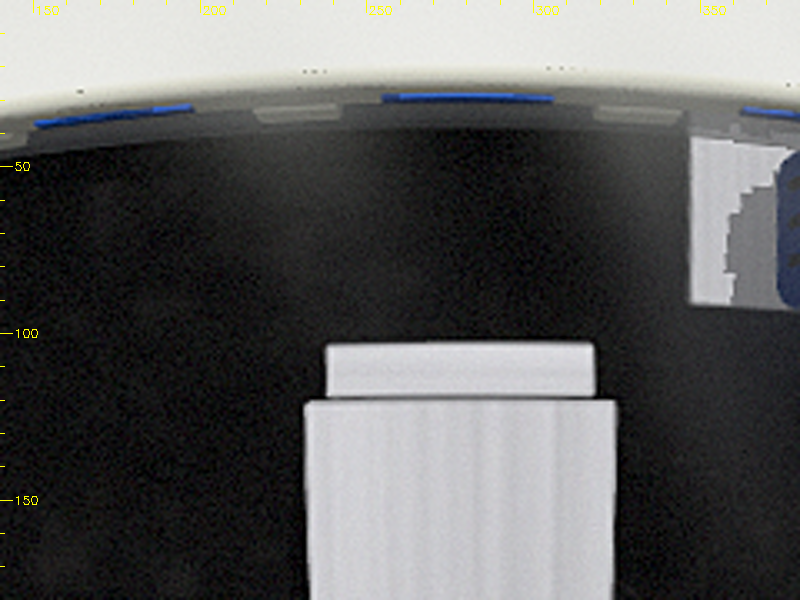

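The slot centre is about 2 px right of the blade, roughly 1.3 mm. I'll correct for that while lowering, then enter.

Call:
carry_out(
  targets=[
    {"x":0.0,"y":0.001,"z":0.02,"yaw":0,"jaw":1},
    {"x":0.0,"y":0.001,"z":0.04,"yaw":0,"jaw":1},
    {"x":0.01,"y":0.001,"z":0.051,"yaw":0,"jaw":1},
    {"x":0.025,"y":0.001,"z":0.051,"yaw":0,"jaw":1},
    {"x":0.034,"y":0.001,"z":0.051,"yaw":0,"jaw":1},
    {"x":0.042,"y":0.001,"z":0.051,"yaw":0,"jaw":1},
    {"x":0.05,"y":0.001,"z":0.051,"yaw":0,"jaw":1},
    {"x":0.058,"y":0.001,"z":0.051,"yaw":0,"jaw":1},
    {"x":0.058,"y":0.001,"z":0.051,"yaw":0,"jaw":1},
  ],
)

```text
time_s: 12.35
tcp_pos: [0.5165, -0.1864, 0.0269]
tcp_rot: [[0.996, 0.092, 0.0], [0.092, -0.996, -0.0], [0.0, 0.0, -1.0]]
wrist_force: [0.4, 0.5, -1.7]
gripper_width: 0.131
```

Run:
```python
from h import *
f=crop("wrist",140,0,380,180,"w12.png")
s=manip.state(); print(s["tcp_pos"].round(4),s["tcp_rot"].round(3),s["wrist_force"].round(2),s["gripper_width"])
```

```text
w12.png scale 3.3333333333333335
[ 0.516  -0.1864  0.0268] [[ 0.996  0.092 -0.   ]
 [ 0.092 -0.996 -0.   ]
 [-0.     0.    -1.   ]] [ 0.49 -0.34 -1.56] 0.12887902122963352
```

View pics/w12.png

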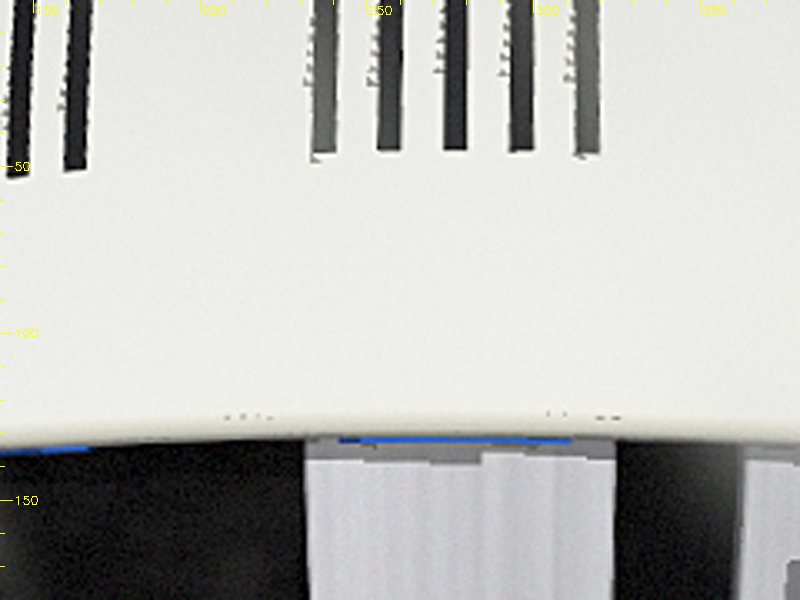

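It's inside, about 0.5 mm right of centre. Pushing home.

Call:
carry_out(
  targets=[
    {"x":0.008,"y":-0.0005,"z":0.0,"yaw":0,"jaw":1},
    {"x":0.016,"y":-0.0005,"z":0.0,"yaw":0,"jaw":1},
    {"x":0.024,"y":-0.0005,"z":0.0,"yaw":0,"jaw":1},
    {"x":0.032,"y":-0.0005,"z":0.0,"yaw":0,"jaw":1},
    {"x":0.038,"y":-0.0005,"z":0.0,"yaw":0,"jaw":1},
    {"x":0.041,"y":-0.0005,"z":0.0,"yaw":0,"jaw":1},
    {"x":0.043,"y":-0.0005,"z":0.0,"yaw":0,"jaw":1},
    {"x":0.044,"y":-0.0005,"z":0.0,"yaw":0,"jaw":1},
  ],
)

```text
time_s: 13.4
tcp_pos: [0.5576, -0.182, 0.0264]
tcp_rot: [[0.996, 0.091, -0.005], [0.091, -0.996, 0.0], [-0.005, -0.001, -1.0]]
wrist_force: [-6.6, -0.4, 1.4]
gripper_width: 0.133
```

Call:
carry_out(
  targets=[
    {"x":0.0015,"y":0,"z":0.0,"yaw":0,"jaw":1},
    {"x":0.0015,"y":0,"z":0.0,"yaw":0,"jaw":1},
  ],
)

```text
time_s: 13.65
tcp_pos: [0.5576, -0.1819, 0.0261]
tcp_rot: [[0.996, 0.091, -0.008], [0.091, -0.996, 0.0], [-0.008, -0.001, -1.0]]
wrist_force: [-9.0, -0.8, 2.5]
gripper_width: 0.133
```

Call:
carry_out(
  targets=[
    {"x":-0.002,"y":0,"z":0.001,"yaw":0,"jaw":1},
    {"x":-0.002,"y":0,"z":0.001,"yaw":0,"jaw":0.2},
    {"x":-0.002,"y":0,"z":0.001,"yaw":0,"jaw":0},
    {"x":-0.002,"y":0,"z":0.0,"yaw":0,"jaw":0},
    {"x":-0.002,"y":0,"z":-0.03,"yaw":0,"jaw":0},
    {"x":-0.002,"y":0,"z":-0.07,"yaw":0,"jaw":0},
    {"x":-0.05,"y":-0.03,"z":-0.12,"yaw":0,"jaw":0},
    {"x":-0.1,"y":-0.08,"z":-0.13,"yaw":0,"jaw":0},
    {"x":-0.14,"y":-0.13,"z":-0.13,"yaw":0.06,"jaw":0},
    {"x":-0.14,"y":-0.19,"z":-0.13,"yaw":0.13,"jaw":0},
    {"x":-0.14,"y":-0.24,"z":-0.13,"yaw":0.13,"jaw":0},
    {"x":-0.14,"y":-0.26,"z":-0.13,"yaw":0.13,"jaw":0},
  ],
)

```text
time_s: 15.15
tcp_pos: [0.3973, 0.0671, 0.1576]
tcp_rot: [[0.999, -0.034, 0.002], [-0.034, -0.999, 0.001], [0.002, -0.001, -1.0]]
wrist_force: [0.3, -0.0, -0.2]
gripper_width: 0.501
```

Call:
carry_out(
  targets=[
    {"x":0,"y":0,"z":0,"yaw":0,"jaw":0},
    {"x":0,"y":0,"z":0,"yaw":0,"jaw":0},
  ],
)

```text
time_s: 15.4
tcp_pos: [0.3982, 0.0639, 0.157]
tcp_rot: [[0.999, -0.038, 0.001], [-0.038, -0.999, -0.001], [0.001, 0.001, -1.0]]
wrist_force: [0.8, -1.1, 0.3]
gripper_width: 0.503
```

Run:
```python
from h import *
f=crop("wrist",0,0,560,420,"w13.png")
crop("top",160,150,400,300,"t13.png")
s=manip.state(); print(s["tcp_pos"].round(4),s["tcp_rot"].round(3),s["wrist_force"].round(2),s["gripper_width"])
```

```text
w13.png scale 1.4285714285714286
t13.png scale 3.3333333333333335
[0.3983 0.0634 0.1568] [[ 0.999 -0.04   0.   ]
 [-0.04  -0.999 -0.   ]
 [ 0.     0.    -1.   ]] [-0.16  0.56  0.58] 0.5028173286118041
```

View pics/w13.png

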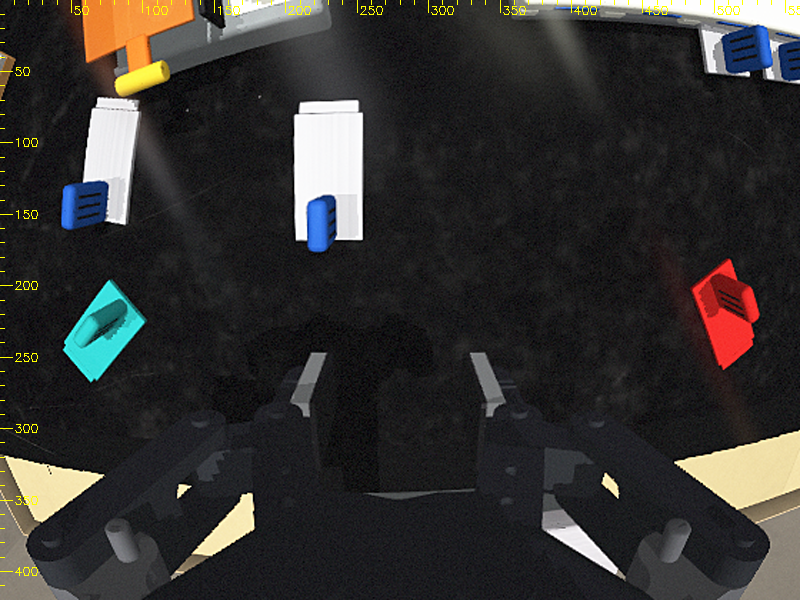

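View pics/t13.png

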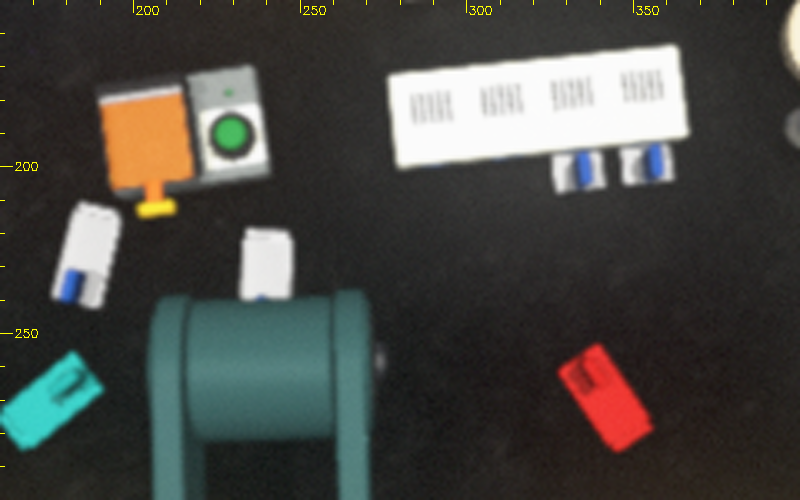

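The second scraper is docked and the rest are undisturbed. Now scraper B: front corners at wrist display (300,101)/(358,101), rear at (295,241)/(363,240).

Run:
```python
from fit import *; from go import shift
f=manip.grab_frame("wrist"); k=.7
p=fit(f,[(x*k,y*k) for x,y in [(299,102),(358,101),(294,241),(363,240)]],True)
g=p[:2]-.015*np.array([np.cos(p[2]),np.sin(p[2])])
shift(g[0]-.0005,g[1]-.0005,.014,p[2])
```

```text
origin [0.4495 0.1075] yaw -0.05 grip [0.4345 0.1083] res px 0.74
tool shift [ 0.034  -0.0458  0.1428] yaw 0.01
```

Call:
carry_out(
  targets=[
    {"x":0.02,"y":-0.025,"z":0.0,"yaw":0.01,"jaw":0},
    {"x":0.034,"y":-0.045,"z":0.02,"yaw":0.01,"jaw":0},
    {"x":0.034,"y":-0.045,"z":0.06,"yaw":0.01,"jaw":0},
    {"x":0.034,"y":-0.045,"z":0.1,"yaw":0.01,"jaw":0},
    {"x":0.034,"y":-0.045,"z":0.13,"yaw":0.01,"jaw":0},
    {"x":0.034,"y":-0.045,"z":0.143,"yaw":0.01,"jaw":0},
    {"x":0.034,"y":-0.045,"z":0.143,"yaw":0.01,"jaw":1},
    {"x":0.034,"y":-0.045,"z":0.143,"yaw":0.01,"jaw":1},
    {"x":0.034,"y":-0.045,"z":0.143,"yaw":0.01,"jaw":1},
    {"x":0.034,"y":-0.045,"z":0.143,"yaw":0.01,"jaw":1},
  ],
)

```text
time_s: 16.8
tcp_pos: [0.4346, 0.1081, 0.015]
tcp_rot: [[0.999, -0.048, 0.003], [-0.048, -0.999, 0.0], [0.003, -0.0, -1.0]]
wrist_force: [0.5, 0.2, 2.2]
gripper_width: 0.135
```

Run:
```python
from h import *; from go import shift
f=crop("wrist",0,0,560,420,"w14.png")
s=manip.state(); print(s["tcp_pos"].round(4),s["tcp_rot"].round(3),s["wrist_force"].round(2),s["gripper_width"])
# pre-insert for slot +32, home = (.5516,-.118)
shift(.5516-.0996,-.118-.0093,.079,.0925)
```

```text
w14.png scale 1.4285714285714286
[0.4346 0.1081 0.015 ] [[ 0.999 -0.048  0.003]
 [-0.048 -0.999  0.   ]
 [ 0.003 -0.    -1.   ]] [ 0.26 -1.1   3.43] 0.13413626179842547
tool shift [ 0.0288  0.2342 -0.0639] yaw -0.141
```

View pics/w14.png

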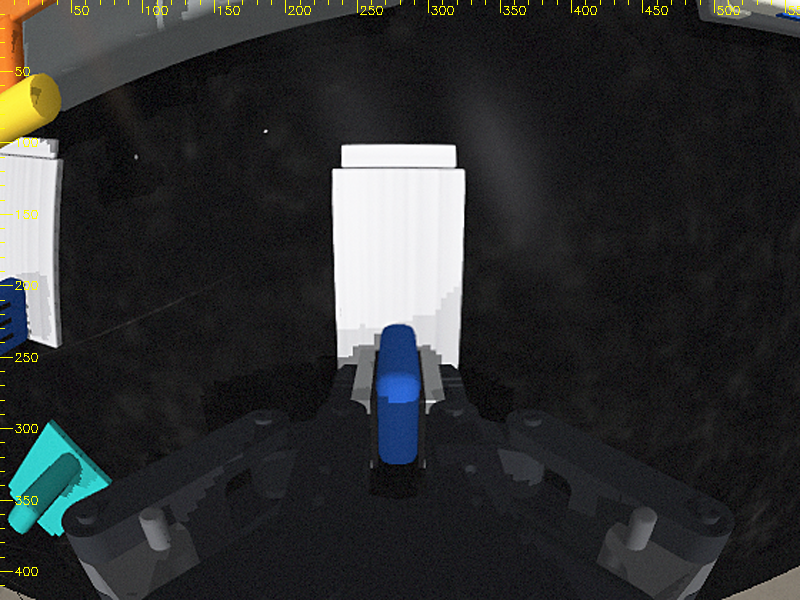

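Call:
carry_out(
  targets=[
    {"x":0,"y":0,"z":-0.02,"yaw":0,"jaw":1},
    {"x":0.0,"y":0.0,"z":-0.05,"yaw":0,"jaw":1},
    {"x":0.005,"y":0.03,"z":-0.064,"yaw":0,"jaw":1},
    {"x":0.01,"y":0.075,"z":-0.064,"yaw":-0.04,"jaw":1},
    {"x":0.015,"y":0.12,"z":-0.064,"yaw":-0.08,"jaw":1},
    {"x":0.02,"y":0.165,"z":-0.064,"yaw":-0.12,"jaw":1},
    {"x":0.025,"y":0.21,"z":-0.064,"yaw":-0.141,"jaw":1},
    {"x":0.028,"y":0.234,"z":-0.064,"yaw":-0.141,"jaw":1},
    {"x":0.028,"y":0.234,"z":-0.064,"yaw":-0.141,"jaw":1},
    {"x":0.028,"y":0.234,"z":-0.064,"yaw":-0.141,"jaw":1},
  ],
)

```text
time_s: 18.1
tcp_pos: [0.4501, -0.1263, 0.0776]
tcp_rot: [[0.996, 0.093, -0.001], [0.093, -0.996, 0.001], [-0.0, -0.001, -1.0]]
wrist_force: [0.1, -0.0, -0.7]
gripper_width: 0.133
```

Run:
```python
from h import *
f=crop("wrist",140,0,380,180,"w15.png")
s=manip.state(); print(s["tcp_pos"].round(4),s["tcp_rot"].round(3),s["wrist_force"].round(2),s["gripper_width"])
```

```text
w15.png scale 3.3333333333333335
[ 0.4501 -0.1261  0.0776] [[ 0.996  0.094 -0.   ]
 [ 0.094 -0.996  0.001]
 [-0.    -0.001 -1.   ]] [-0.2   0.19 -0.49] 0.13195102035085757
```

View pics/w15.png

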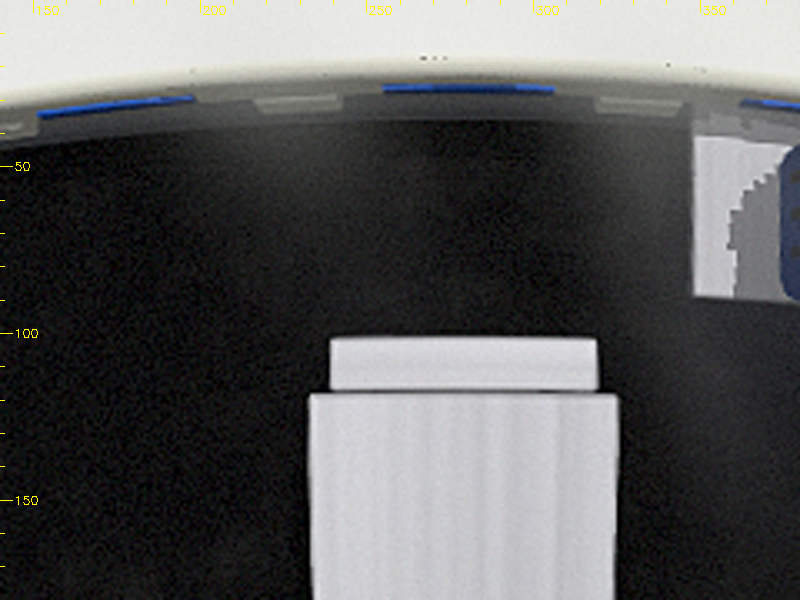

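About 1 px off, so a 0.5 mm correction. Lowering and entering.

Call:
carry_out(
  targets=[
    {"x":0.0,"y":0.0005,"z":0.02,"yaw":0,"jaw":1},
    {"x":0.0,"y":0.0005,"z":0.04,"yaw":0,"jaw":1},
    {"x":0.01,"y":0.0005,"z":0.05,"yaw":0,"jaw":1},
    {"x":0.025,"y":0.0005,"z":0.05,"yaw":0,"jaw":1},
    {"x":0.034,"y":0.0005,"z":0.05,"yaw":0,"jaw":1},
    {"x":0.042,"y":0.0005,"z":0.05,"yaw":0,"jaw":1},
    {"x":0.05,"y":0.0005,"z":0.05,"yaw":0,"jaw":1},
    {"x":0.06,"y":0.0005,"z":0.05,"yaw":0,"jaw":1},
    {"x":0.06,"y":0.0005,"z":0.05,"yaw":0,"jaw":1},
  ],
)

```text
time_s: 19.27
tcp_pos: [0.5109, -0.1221, 0.028]
tcp_rot: [[0.996, 0.093, 0.001], [0.093, -0.996, -0.0], [0.001, 0.0, -1.0]]
wrist_force: [-0.1, -0.7, -0.8]
gripper_width: 0.129
```

Run:
```python
from h import *
f=crop("wrist",140,0,380,180,"w16.png")
s=manip.state(); print(s["tcp_pos"].round(4),s["tcp_rot"].round(3),s["wrist_force"].round(2),s["gripper_width"])
```

```text
w16.png scale 3.3333333333333335
[ 0.5103 -0.122   0.0278] [[ 0.996  0.093 -0.   ]
 [ 0.093 -0.996 -0.   ]
 [-0.     0.    -1.   ]] [ 0.32  1.24 -1.31] 0.13112878560298863
```

View pics/w16.png

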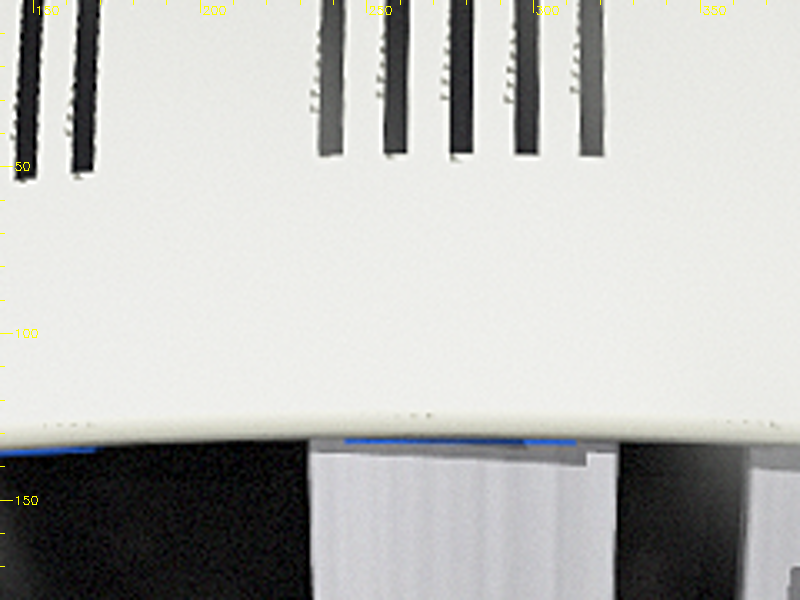

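Entered and centred within about 0.5 mm. Pushing home.

Call:
carry_out(
  targets=[
    {"x":0.008,"y":0,"z":0.0,"yaw":0,"jaw":1},
    {"x":0.016,"y":0,"z":0.0,"yaw":0,"jaw":1},
    {"x":0.024,"y":0,"z":0.0,"yaw":0,"jaw":1},
    {"x":0.031,"y":0,"z":0.0,"yaw":0,"jaw":1},
    {"x":0.037,"y":0,"z":0.0,"yaw":0,"jaw":1},
    {"x":0.04,"y":0,"z":0.0,"yaw":0,"jaw":1},
    {"x":0.042,"y":0,"z":0.0,"yaw":0,"jaw":1},
    {"x":0.043,"y":0,"z":0.0,"yaw":0,"jaw":1},
  ],
)

```text
time_s: 20.32
tcp_pos: [0.5511, -0.1181, 0.0274]
tcp_rot: [[0.996, 0.093, -0.005], [0.093, -0.996, -0.0], [-0.005, -0.0, -1.0]]
wrist_force: [-6.6, -0.9, 1.9]
gripper_width: 0.132
```

Call:
carry_out(
  targets=[
    {"x":0.0015,"y":0,"z":0.0,"yaw":0,"jaw":1},
    {"x":0.0015,"y":0,"z":0.0,"yaw":0,"jaw":1},
  ],
)

```text
time_s: 20.58
tcp_pos: [0.5511, -0.1181, 0.0272]
tcp_rot: [[0.996, 0.093, -0.008], [0.093, -0.996, -0.0], [-0.008, -0.001, -1.0]]
wrist_force: [-8.8, -0.1, 3.5]
gripper_width: 0.134
```

Call:
carry_out(
  targets=[
    {"x":-0.002,"y":0,"z":0.001,"yaw":0,"jaw":1},
    {"x":-0.002,"y":0,"z":0.001,"yaw":0,"jaw":0.2},
    {"x":-0.002,"y":0,"z":0.001,"yaw":0,"jaw":0},
    {"x":-0.002,"y":0,"z":0.0,"yaw":0,"jaw":0},
    {"x":-0.002,"y":0,"z":-0.03,"yaw":0,"jaw":0},
    {"x":-0.002,"y":0,"z":-0.07,"yaw":0,"jaw":0},
    {"x":-0.05,"y":-0.03,"z":-0.12,"yaw":0,"jaw":0},
    {"x":-0.08,"y":-0.08,"z":-0.13,"yaw":0,"jaw":0},
    {"x":-0.08,"y":-0.13,"z":-0.13,"yaw":0.08,"jaw":0},
    {"x":-0.08,"y":-0.19,"z":-0.13,"yaw":0.17,"jaw":0},
    {"x":-0.08,"y":-0.24,"z":-0.13,"yaw":0.25,"jaw":0},
    {"x":-0.08,"y":-0.29,"z":-0.13,"yaw":0.31,"jaw":0},
  ],
)

```text
time_s: 22.08
tcp_pos: [0.4478, 0.1653, 0.1584]
tcp_rot: [[0.976, -0.217, 0.002], [-0.217, -0.976, 0.0], [0.002, -0.001, -1.0]]
wrist_force: [0.7, -0.6, -0.1]
gripper_width: 0.507
```

Call:
carry_out(
  targets=[
    {"x":0,"y":-0.05,"z":0,"yaw":0,"jaw":0},
    {"x":0,"y":-0.07,"z":0,"yaw":0,"jaw":0},
    {"x":0,"y":-0.07,"z":0,"yaw":0,"jaw":0},
    {"x":0,"y":-0.07,"z":0,"yaw":0,"jaw":0},
  ],
)

```text
time_s: 22.58
tcp_pos: [0.463, 0.2307, 0.1577]
tcp_rot: [[0.976, -0.216, -0.0], [-0.216, -0.976, -0.001], [-0.0, 0.001, -1.0]]
wrist_force: [0.8, 0.1, -0.1]
gripper_width: 0.502
```

Run:
```python
from h import *
f=crop("wrist",0,0,560,420,"w17.png")
crop("top",160,150,400,300,"t17.png")
s=manip.state(); print(s["tcp_pos"].round(4),s["tcp_rot"].round(3),s["wrist_force"].round(2),s["gripper_width"])
```

```text
w17.png scale 1.4285714285714286
t17.png scale 3.3333333333333335
[0.4631 0.2305 0.1578] [[ 0.976 -0.217 -0.   ]
 [-0.217 -0.976 -0.001]
 [ 0.     0.001 -1.   ]] [-0.05 -0.01 -0.46] 0.4989330093778439
```

View pics/w17.png

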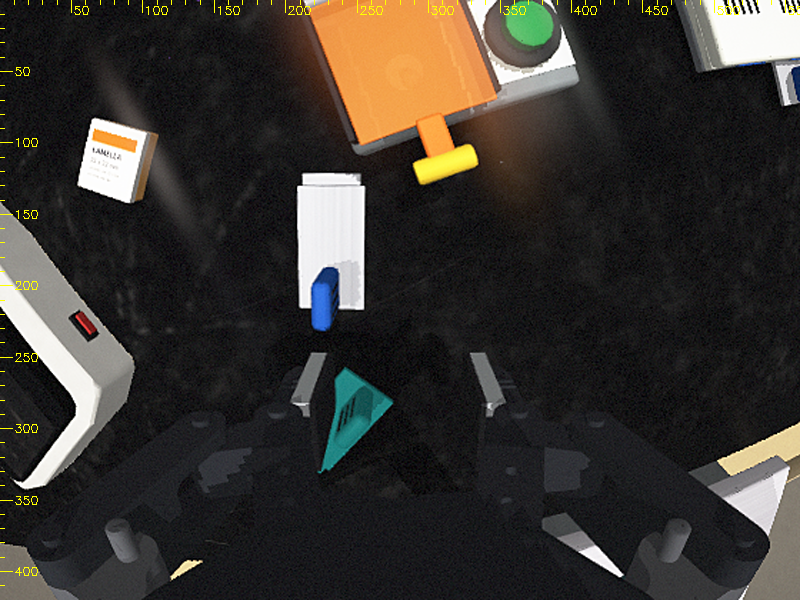

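View pics/t17.png

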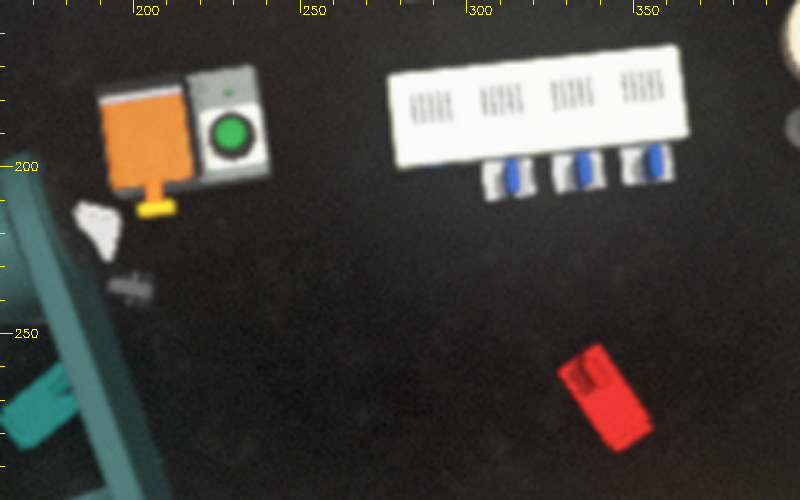

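Three are seated. The last scraper lies at wrist display (302–361,175) front and (298–364,308) rear.

Run:
```python
from fit import *; from go import shift
f=manip.grab_frame("wrist"); k=.7
p=fit(f,[(x*k,y*k) for x,y in [(302,175),(361,176),(298,308),(364,309)]],True)
g=p[:2]-.015*np.array([np.cos(p[2]),np.sin(p[2])])
shift(g[0],g[1],.014,p[2])
```

```text
origin [0.4747 0.2745] yaw -0.248 grip [0.4601 0.2782] res px 1.2
tool shift [-0.0133 -0.0459  0.1439] yaw 0.029
```

Call:
carry_out(
  targets=[
    {"x":-0.01,"y":-0.025,"z":0.0,"yaw":0.02,"jaw":0},
    {"x":-0.013,"y":-0.045,"z":0.02,"yaw":0.02,"jaw":0},
    {"x":-0.013,"y":-0.045,"z":0.06,"yaw":0.02,"jaw":0},
    {"x":-0.013,"y":-0.045,"z":0.1,"yaw":0.02,"jaw":0},
    {"x":-0.013,"y":-0.045,"z":0.13,"yaw":0.02,"jaw":0},
    {"x":-0.013,"y":-0.045,"z":0.143,"yaw":0.02,"jaw":0},
    {"x":-0.013,"y":-0.045,"z":0.143,"yaw":0.02,"jaw":1},
    {"x":-0.013,"y":-0.045,"z":0.143,"yaw":0.02,"jaw":1},
    {"x":-0.013,"y":-0.045,"z":0.143,"yaw":0.02,"jaw":1},
    {"x":-0.013,"y":-0.045,"z":0.143,"yaw":0.02,"jaw":1},
  ],
)

```text
time_s: 23.98
tcp_pos: [0.461, 0.279, 0.0163]
tcp_rot: [[0.972, -0.235, 0.003], [-0.235, -0.972, 0.001], [0.002, -0.002, -1.0]]
wrist_force: [-0.0, 0.3, 3.1]
gripper_width: 0.131
```

Run:
```python
from h import *; from go import shift
f=crop("wrist",0,0,560,420,"w18.png")
s=manip.state(); print(s["tcp_pos"].round(4),s["tcp_rot"].round(3),s["wrist_force"].round(2),s["gripper_width"])
shift(.5456-.0996,-.0543-.0093,.079,.0925)
```

```text
w18.png scale 1.4285714285714286
[0.461  0.279  0.0163] [[ 0.972 -0.235  0.003]
 [-0.235 -0.972  0.001]
 [ 0.002 -0.002 -1.   ]] [-0.17 -0.61  4.47] 0.1334829486039117
tool shift [ 0.066   0.3364 -0.0631] yaw -0.33
```

View pics/w18.png

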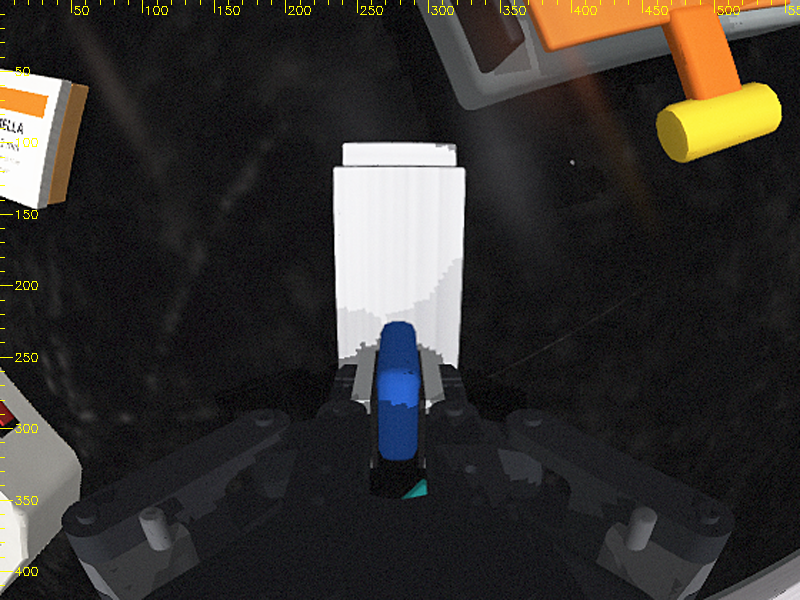

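Gripped. The guard bar is ahead to the right, so I'll lift with a pull back first and then swing over to the free slot.

Call:
carry_out(
  targets=[
    {"x":-0.006,"y":0,"z":-0.02,"yaw":0,"jaw":1},
    {"x":-0.012,"y":0.0,"z":-0.05,"yaw":0,"jaw":1},
    {"x":-0.02,"y":0.0,"z":-0.085,"yaw":0,"jaw":1},
    {"x":-0.03,"y":0.03,"z":-0.095,"yaw":0,"jaw":1},
    {"x":-0.03,"y":0.08,"z":-0.095,"yaw":-0.0,"jaw":1},
    {"x":-0.02,"y":0.13,"z":-0.095,"yaw":-0.06,"jaw":1},
    {"x":0.01,"y":0.18,"z":-0.095,"yaw":-0.14,"jaw":1},
    {"x":0.03,"y":0.23,"z":-0.09,"yaw":-0.22,"jaw":1},
    {"x":0.05,"y":0.28,"z":-0.08,"yaw":-0.3,"jaw":1},
    {"x":0.06,"y":0.32,"z":-0.065,"yaw":-0.33,"jaw":1},
    {"x":0.065,"y":0.336,"z":-0.063,"yaw":-0.33,"jaw":1},
    {"x":0.065,"y":0.336,"z":-0.063,"yaw":-0.33,"jaw":1},
  ],
)

```text
time_s: 25.52
tcp_pos: [0.4442, -0.0635, 0.0778]
tcp_rot: [[0.996, 0.091, -0.0], [0.091, -0.996, 0.001], [-0.0, -0.001, -1.0]]
wrist_force: [0.4, 0.7, -1.5]
gripper_width: 0.135
```

Call:
carry_out(
  targets=[
    {"x":0,"y":0,"z":0,"yaw":0,"jaw":1},
    {"x":0,"y":0,"z":0,"yaw":0,"jaw":1},
  ],
)

```text
time_s: 25.78
tcp_pos: [0.4446, -0.0621, 0.0783]
tcp_rot: [[0.996, 0.095, 0.001], [0.095, -0.996, 0.0], [0.001, -0.0, -1.0]]
wrist_force: [-0.5, 0.0, -1.4]
gripper_width: 0.131
```

Run:
```python
from h import *; from go import shift
f=crop("wrist",140,0,380,180,"w19.png")
s=manip.state(); print(s["tcp_pos"].round(4),s["tcp_rot"].round(3),s["wrist_force"].round(2),s["gripper_width"])
shift(.5456-.0996,-.0543-.0093,.079,.0925)
```

```text
w19.png scale 3.3333333333333335
[ 0.4445 -0.0622  0.0783] [[ 0.996  0.095  0.001]
 [ 0.095 -0.996 -0.   ]
 [ 0.001  0.    -1.   ]] [ 0.05 -0.38 -1.26] 0.1306501166446826
tool shift [ 0.0013  0.0015 -0.0007] yaw 0.002
```

View pics/w19.png

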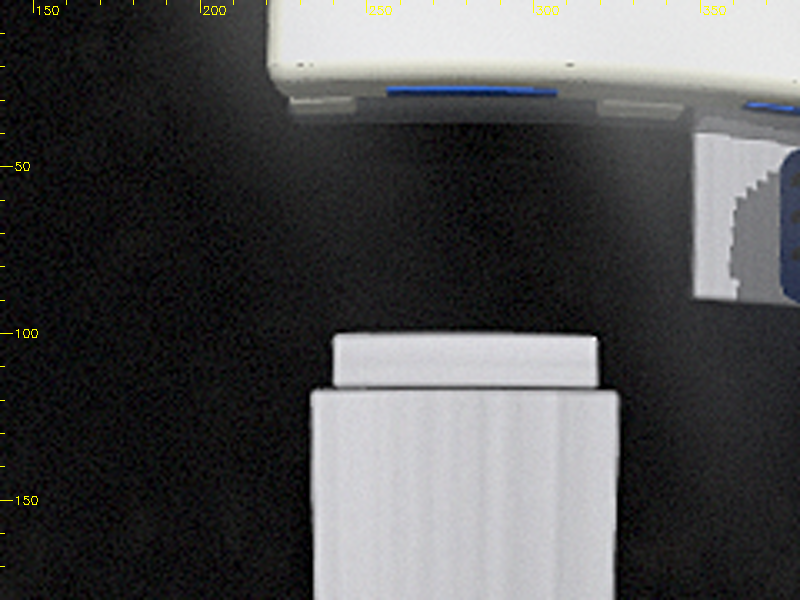

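Shift about 1 mm right, lower and enter.

Call:
carry_out(
  targets=[
    {"x":0.0,"y":0.001,"z":0.02,"yaw":0.002,"jaw":1},
    {"x":0.0,"y":0.001,"z":0.04,"yaw":0.002,"jaw":1},
    {"x":0.01,"y":0.001,"z":0.0495,"yaw":0.002,"jaw":1},
    {"x":0.025,"y":0.001,"z":0.0495,"yaw":0.002,"jaw":1},
    {"x":0.034,"y":0.001,"z":0.0495,"yaw":0.002,"jaw":1},
    {"x":0.042,"y":0.001,"z":0.0495,"yaw":0.002,"jaw":1},
    {"x":0.05,"y":0.001,"z":0.0495,"yaw":0.002,"jaw":1},
    {"x":0.06,"y":0.001,"z":0.0495,"yaw":0.002,"jaw":1},
    {"x":0.06,"y":0.001,"z":0.0495,"yaw":0.002,"jaw":1},
  ],
)

```text
time_s: 26.95
tcp_pos: [0.5048, -0.0588, 0.0285]
tcp_rot: [[0.996, 0.091, 0.001], [0.091, -0.996, -0.0], [0.001, 0.0, -1.0]]
wrist_force: [0.4, 0.1, -2.1]
gripper_width: 0.132
```

Run:
```python
from h import *
f=crop("wrist",140,0,380,180,"w20.png")
s=manip.state(); print(s["tcp_pos"].round(4),s["tcp_rot"].round(3),s["wrist_force"].round(2),s["gripper_width"])
```

```text
w20.png scale 3.3333333333333335
[ 0.5042 -0.0588  0.0283] [[ 0.996  0.091 -0.   ]
 [ 0.091 -0.996 -0.   ]
 [-0.     0.    -1.   ]] [-0.58 -0.12 -1.02] 0.13184202612151277
```

View pics/w20.png

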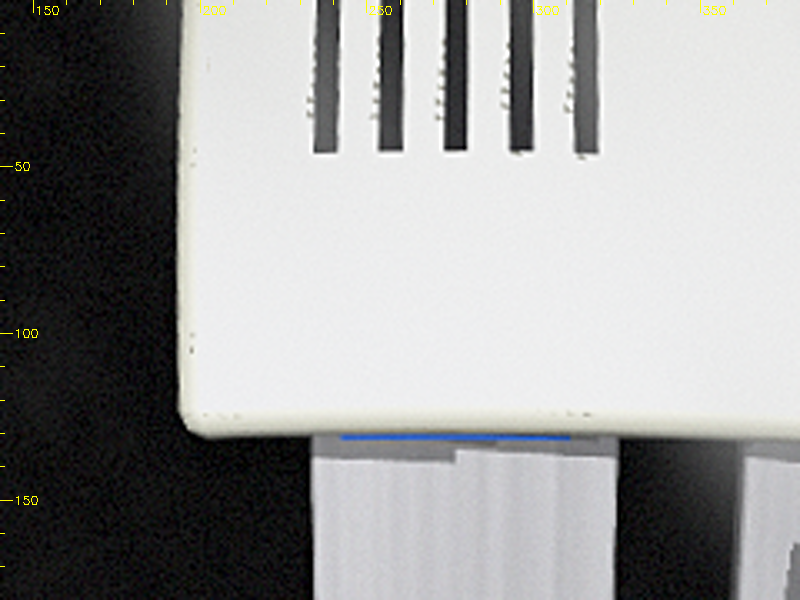

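Call:
carry_out(
  targets=[
    {"x":0.004,"y":-0.001,"z":0.0,"yaw":-0.001,"jaw":1},
    {"x":0.012,"y":-0.001,"z":0.0,"yaw":-0.001,"jaw":1},
    {"x":0.02,"y":-0.001,"z":0.0,"yaw":-0.001,"jaw":1},
    {"x":0.028,"y":-0.001,"z":0.0,"yaw":-0.001,"jaw":1},
    {"x":0.035,"y":-0.001,"z":0.0,"yaw":-0.001,"jaw":1},
    {"x":0.039,"y":-0.001,"z":0.0,"yaw":-0.001,"jaw":1},
    {"x":0.041,"y":-0.001,"z":0.0,"yaw":-0.001,"jaw":1},
    {"x":0.043,"y":-0.001,"z":0.0,"yaw":-0.001,"jaw":1},
  ],
)

```text
time_s: 28.0
tcp_pos: [0.5449, -0.0541, 0.0281]
tcp_rot: [[0.996, 0.092, -0.005], [0.092, -0.996, -0.001], [-0.005, 0.0, -1.0]]
wrist_force: [-7.6, -1.9, 4.3]
gripper_width: 0.134
```

Call:
carry_out(
  targets=[
    {"x":0.0015,"y":0,"z":0.0,"yaw":0,"jaw":1},
    {"x":0.0015,"y":0,"z":0.0,"yaw":0,"jaw":1},
  ],
)

```text
time_s: 28.25
tcp_pos: [0.545, -0.0541, 0.0279]
tcp_rot: [[0.996, 0.092, -0.008], [0.092, -0.996, -0.001], [-0.008, -0.0, -1.0]]
wrist_force: [-10.0, -2.2, 4.6]
gripper_width: 0.129
```

Call:
carry_out(
  targets=[
    {"x":-0.002,"y":0,"z":0.001,"yaw":0,"jaw":1},
    {"x":-0.002,"y":0,"z":0.001,"yaw":0,"jaw":0.2},
    {"x":-0.002,"y":0,"z":0.001,"yaw":0,"jaw":0},
    {"x":-0.002,"y":0,"z":0.0,"yaw":0,"jaw":0},
    {"x":-0.002,"y":0,"z":-0.03,"yaw":0,"jaw":0},
    {"x":-0.002,"y":0,"z":-0.07,"yaw":0,"jaw":0},
    {"x":-0.04,"y":-0.03,"z":-0.12,"yaw":0,"jaw":0},
    {"x":-0.08,"y":-0.08,"z":-0.15,"yaw":0,"jaw":0},
    {"x":-0.1,"y":-0.13,"z":-0.17,"yaw":0,"jaw":0},
    {"x":-0.1,"y":-0.18,"z":-0.17,"yaw":0,"jaw":0},
    {"x":-0.1,"y":-0.23,"z":-0.17,"yaw":0,"jaw":0},
    {"x":-0.1,"y":-0.255,"z":-0.17,"yaw":0,"jaw":0},
  ],
)

```text
time_s: 29.75
tcp_pos: [0.4249, 0.1935, 0.199]
tcp_rot: [[0.996, 0.095, 0.001], [0.095, -0.996, 0.001], [0.002, -0.001, -1.0]]
wrist_force: [-0.1, -0.6, -0.4]
gripper_width: 0.5
```

Call:
carry_out(
  targets=[
    {"x":0,"y":0,"z":0,"yaw":0,"jaw":0},
    {"x":0,"y":0,"z":0,"yaw":0,"jaw":0},
    {"x":0,"y":0,"z":0,"yaw":0,"jaw":0},
  ],
)

```text
time_s: 30.12
tcp_pos: [0.4256, 0.1901, 0.1983]
tcp_rot: [[0.996, 0.09, 0.0], [0.09, -0.996, -0.0], [0.0, 0.0, -1.0]]
wrist_force: [-0.6, 0.4, -0.6]
gripper_width: 0.499
```

Run:
```python
from h import *
f=crop("wrist",0,0,560,420,"w21.png")
crop("top",160,150,400,300,"t21.png")
s=manip.state(); print(s["tcp_pos"].round(4),s["tcp_rot"].round(3),s["wrist_force"].round(2),s["gripper_width"])
```

```text
w21.png scale 1.4285714285714286
t21.png scale 3.3333333333333335
[0.4256 0.1902 0.1983] [[ 0.996  0.09   0.   ]
 [ 0.09  -0.996 -0.   ]
 [ 0.     0.    -1.   ]] [-1.22  0.63 -0.14] 0.4986520606196322
```

View pics/w21.png

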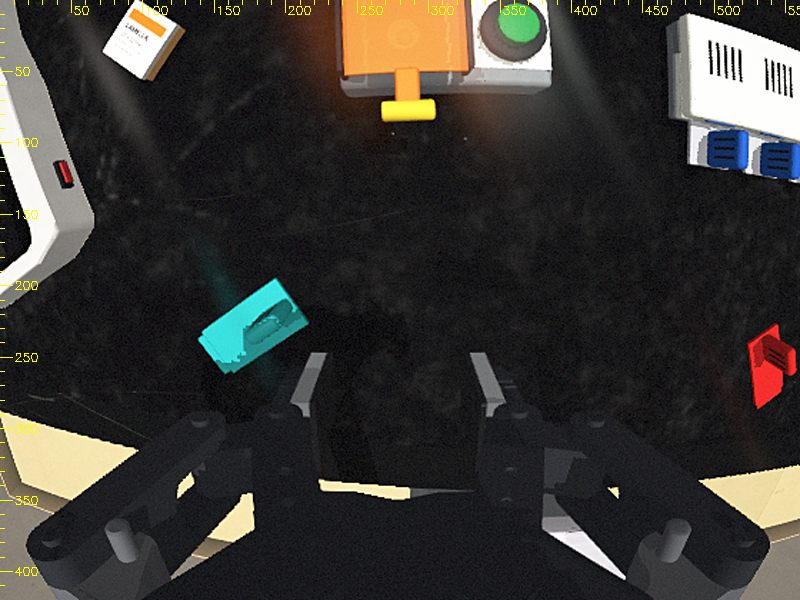

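View pics/t21.png

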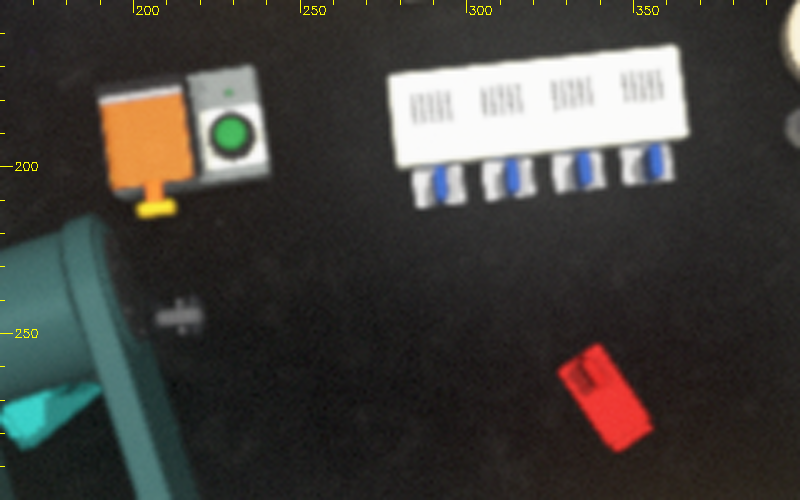

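All four are docked side by side. Now measuring the guard bar, flap and button from the wrist view (bar ends at (382,111) and (436,109) display, button at about (519,28)).

Run:
```python
from fit import *
f=manip.grab_frame("wrist"); k=.7; g=manip.grab_frame("top")
crop("wrist",220,0,400,100,"w22.png",f)
def tri(a,b):
    o1,d1=ray(f,*a,True); o2,d2=ray(g,*b); d1/=np.linalg.norm(d1);d2/=np.linalg.norm(d2)
    st=np.linalg.lstsq(np.c_[d1,-d2],o2-o1,rcond=None)[0]; p,q=o1+st[0]*d1,o2+st[1]*d2
    return ((p+q)/2).round(4),np.linalg.norm(p-q).round(4)
A=lambda x,y:(160+x/5.714,160+y/5.714)
for z in (.076,.08): print(z,[at(f,x*k,y*k,z,True).round(4).tolist() for x,y in [(382,111),(436,109),(409,110)]])
print("button",at(f,519*k,28*k,.062,True).round(4))
print("tri bar",tri((409*k,110*k),A(268.5,299.5)),"button",tri((519*k,28*k),A(396,173)))
```

```text
w22.png scale 4.444444444444445
0.076 [[0.523, 0.2095, 0.076], [0.5271, 0.1795, 0.076], [0.525, 0.1945, 0.076]]
0.08 [[0.5226, 0.2093, 0.08], [0.5266, 0.1797, 0.08], [0.5245, 0.1945, 0.08]]
button [0.5877 0.1325 0.062 ]
tri bar (array([0.5266, 0.1942, 0.0598]), np.float64(0.0006)) button (array([0.592 , 0.1296, 0.0493]), np.float64(0.0002))
```

View pics/w22.png

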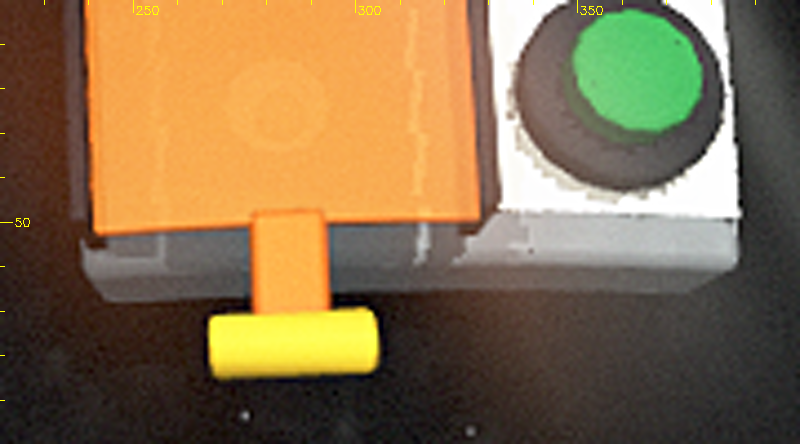

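Bar centre is about (0.525,0.193), box yaw about 0.105. Both views agree within about 3 mm in y. Hovering over the bar with fingers open, then a look.

Call:
carry_out(
  targets=[
    {"x":0.03,"y":0.002,"z":0.03,"yaw":-0.015,"jaw":-0.4},
    {"x":0.06,"y":0.004,"z":0.06,"yaw":-0.015,"jaw":-0.4},
    {"x":0.09,"y":0.006,"z":0.07,"yaw":-0.015,"jaw":-0.4},
    {"x":0.099,"y":0.006,"z":0.085,"yaw":-0.015,"jaw":-0.4},
    {"x":0.099,"y":0.006,"z":0.085,"yaw":-0.015,"jaw":-0.4},
    {"x":0.099,"y":0.006,"z":0.085,"yaw":-0.015,"jaw":-0.4},
  ],
  newtons=30,
)

```text
time_s: 31.08
tcp_pos: [0.5239, 0.1942, 0.1138]
tcp_rot: [[0.994, 0.107, 0.0], [0.107, -0.994, 0.0], [0.0, -0.0, -1.0]]
wrist_force: [0.6, -0.3, 0.5]
gripper_width: 0.702
```

Run:
```python
from h import *; from go import shift
f=crop("wrist",0,0,560,420,"w23.png"); crop("scene",200,140,340,245,"s23.png")
s=manip.state(); print(s["tcp_pos"].round(4),s["tcp_rot"].round(3),s["wrist_force"].round(2),s["gripper_width"])
shift(.525,.193,.062,.105)
```

```text
w23.png scale 1.4285714285714286
s23.png scale 5.714285714285714
[0.5242 0.1944 0.1144] [[ 0.994  0.107  0.002]
 [ 0.107 -0.994  0.   ]
 [ 0.002 -0.    -1.   ]] [-1.02  0.29  0.04] 0.6979155875697629
tool shift [0.0005 0.0015 0.0524] yaw 0.002
```

View pics/w23.png

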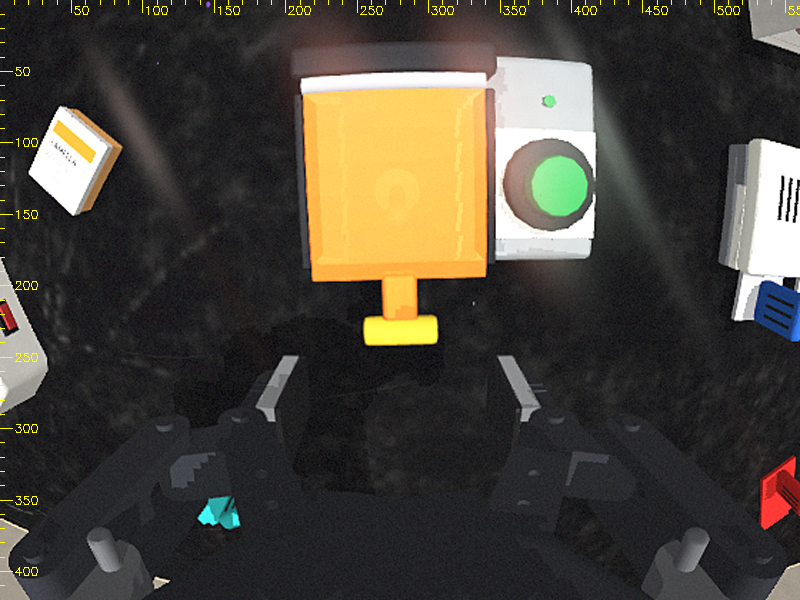

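View pics/s23.png

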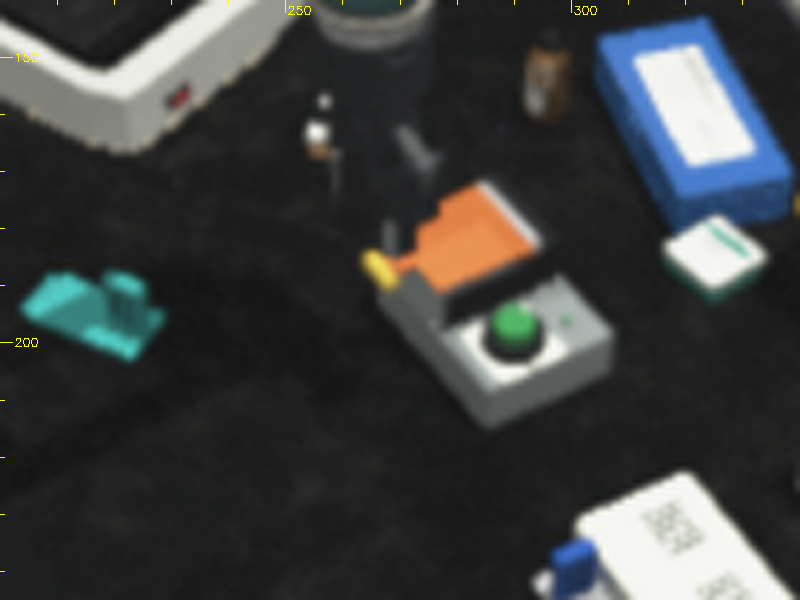

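Run:
```python
from h import *
from go import shift
f=manip.grab_frame("wrist"); k=.7
for x,y in [(365,332),(437,330),(401,331)]: print(at(f,x*k,y*k,.079,True).round(4))
print("flap front L,R, rear L,R",[at(f,x*k,y*k,.076,True).round(4).tolist() for x,y in [(313,281),(485,278),(302,88),(486,88)]])
print("button",at(f,560*k,187*k,.062,True).round(4))
```

```text
[0.5237 0.2095 0.079 ]
[0.5277 0.1802 0.079 ]
[0.5258 0.1949 0.079 ]
flap front L,R, rear L,R [[0.5422, 0.2327, 0.076], [0.551, 0.1632, 0.076], [0.6191, 0.2437, 0.076], [0.6266, 0.1727, 0.076]]
button [0.592  0.1325 0.062 ]
```

The bar is at (0.5256,0.1945). Descend and pinch it.

Call:
carry_out(
  targets=[
    {"x":0.0015,"y":0,"z":0.02,"yaw":-0.01,"jaw":-0.4},
    {"x":0.0015,"y":0,"z":0.04,"yaw":-0.01,"jaw":-0.4},
    {"x":0.0015,"y":0,"z":0.052,"yaw":-0.01,"jaw":-0.4},
    {"x":0.0015,"y":0,"z":0.052,"yaw":-0.01,"jaw":1},
    {"x":0.0015,"y":0,"z":0.052,"yaw":-0.01,"jaw":1},
    {"x":0.0015,"y":0,"z":0.052,"yaw":-0.01,"jaw":1},
    {"x":0.0015,"y":0,"z":0.052,"yaw":-0.01,"jaw":1},
    {"x":0.0015,"y":0,"z":0.052,"yaw":-0.01,"jaw":1},
  ],
  newtons=30,
)

```text
time_s: 32.22
tcp_pos: [0.5262, 0.1936, 0.0621]
tcp_rot: [[0.993, 0.116, 0.001], [0.116, -0.993, -0.001], [0.001, 0.001, -1.0]]
wrist_force: [-2.2, -4.5, 4.2]
gripper_width: 0.336
```

Run:
```python
from h import *
f=crop("wrist",0,0,560,420,"w24.png")
s=manip.state(); print(s["tcp_pos"].round(4),s["tcp_rot"].round(3),s["wrist_force"].round(2),s["gripper_width"])
# arc table in tool frame from here
for t in (.15,.35,.55,.75,.95,1.15,1.35,1.5,1.65,1.8,1.92): print(t, round(.1*(1-np.cos(t)),3), round(-.1*np.sin(t),3))
```

```text
w24.png scale 1.4285714285714286
[0.5262 0.1936 0.0621] [[ 0.993  0.116  0.001]
 [ 0.116 -0.993 -0.001]
 [ 0.     0.001 -1.   ]] [-2.68 -5.8   3.15] 0.3414166472035737
0.15 0.001 -0.015
0.35 0.006 -0.034
0.55 0.015 -0.052
0.75 0.027 -0.068
0.95 0.042 -0.081
1.15 0.059 -0.091
1.35 0.078 -0.098
1.5 0.093 -0.1
1.65 0.108 -0.1
1.8 0.123 -0.097
1.92 0.134 -0.094
```

View pics/w24.png

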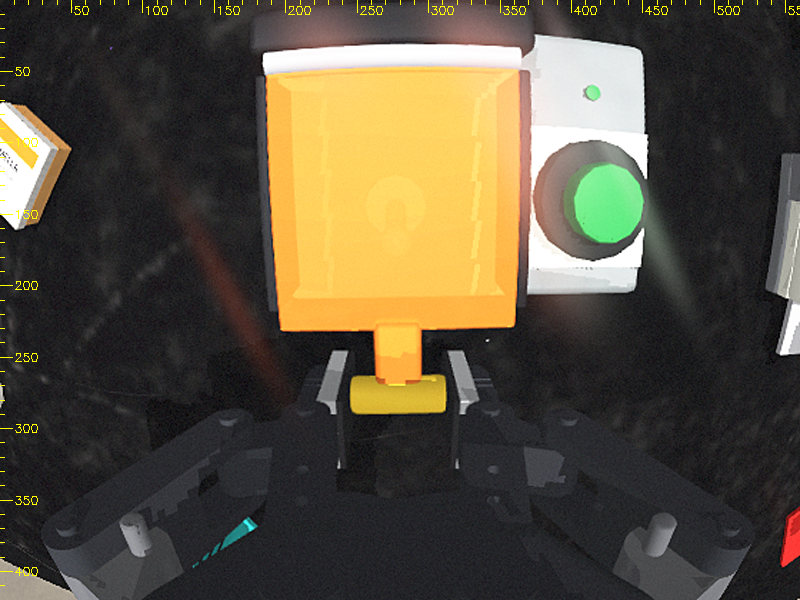

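The bar is pinched between the pads (width 0.34, about 29 mm). Lifting along the arc.

Call:
carry_out(
  targets=[
    {"x":0.001,"y":0,"z":-0.01,"yaw":0,"jaw":1},
    {"x":0.003,"y":0,"z":-0.025,"yaw":0,"jaw":1},
    {"x":0.008,"y":0,"z":-0.04,"yaw":0,"jaw":1},
    {"x":0.015,"y":0,"z":-0.052,"yaw":0,"jaw":1},
    {"x":0.027,"y":0,"z":-0.068,"yaw":0,"jaw":1},
    {"x":0.042,"y":0,"z":-0.081,"yaw":0,"jaw":1},
    {"x":0.042,"y":0,"z":-0.081,"yaw":0,"jaw":1},
  ],
)

```text
time_s: 33.15
tcp_pos: [0.569, 0.1993, 0.1441]
tcp_rot: [[0.993, 0.116, 0.003], [0.116, -0.993, 0.001], [0.003, -0.0, -1.0]]
wrist_force: [-1.3, -4.7, 0.8]
gripper_width: 0.341
```

Run:
```python
from h import *
f=crop("wrist",0,0,560,420,"w25.png")
s=manip.state(); print(s["tcp_pos"].round(4),s["tcp_rot"].round(3),s["wrist_force"].round(2),s["gripper_width"])
```

```text
w25.png scale 1.4285714285714286
[0.5681 0.1992 0.1434] [[ 0.993  0.116  0.001]
 [ 0.116 -0.993  0.   ]
 [ 0.001 -0.    -1.   ]] [-0.84 -4.54  1.44] 0.3431996522878236
```

View pics/w25.png

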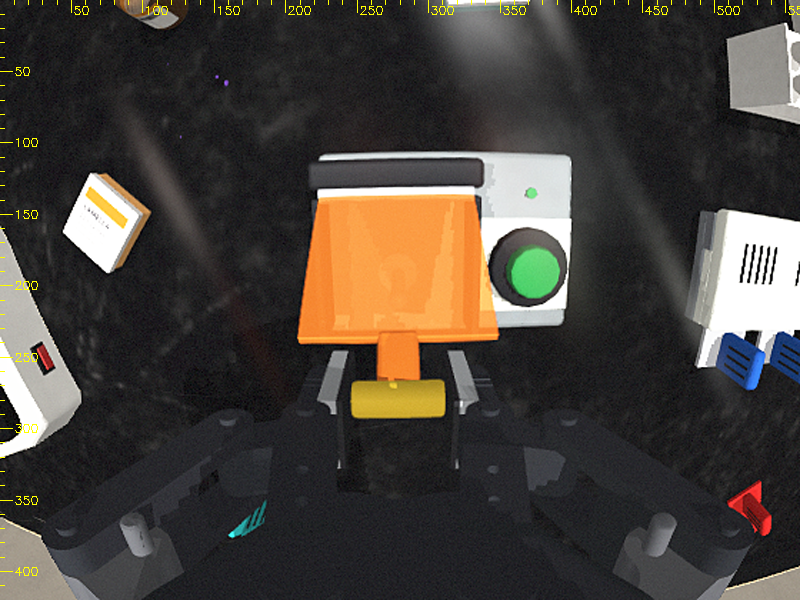

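The guard is following, at about 0.95 rad. Continuing back to about 1.93 rad.

Call:
carry_out(
  targets=[
    {"x":0.017,"y":0,"z":-0.01,"yaw":0,"jaw":1},
    {"x":0.036,"y":0,"z":-0.017,"yaw":0,"jaw":1},
    {"x":0.051,"y":0,"z":-0.019,"yaw":0,"jaw":1},
    {"x":0.066,"y":0,"z":-0.019,"yaw":0,"jaw":1},
    {"x":0.081,"y":0,"z":-0.016,"yaw":0,"jaw":1},
    {"x":0.09,"y":0,"z":-0.014,"yaw":0,"jaw":1},
    {"x":0.094,"y":0,"z":-0.013,"yaw":0,"jaw":1},
    {"x":0.094,"y":0,"z":-0.013,"yaw":0,"jaw":1},
  ],
)

```text
time_s: 34.2
tcp_pos: [0.6615, 0.2117, 0.1567]
tcp_rot: [[0.993, 0.118, 0.003], [0.118, -0.993, 0.003], [0.003, -0.003, -1.0]]
wrist_force: [0.2, 0.4, 4.7]
gripper_width: 0.343
```

Run:
```python
from h import *
f=crop("wrist",0,0,560,420,"w26.png")
s=manip.state(); print(s["tcp_pos"].round(4),s["qpos"].round(3),s["wrist_force"].round(2),s["gripper_width"])
```

```text
w26.png scale 1.4285714285714286
[0.6614 0.2116 0.1567] [0.227 0.43  1.097 0.002 1.61  1.68 ] [-0.45  1.29  5.85] 0.3467178993788049
```

View pics/w26.png

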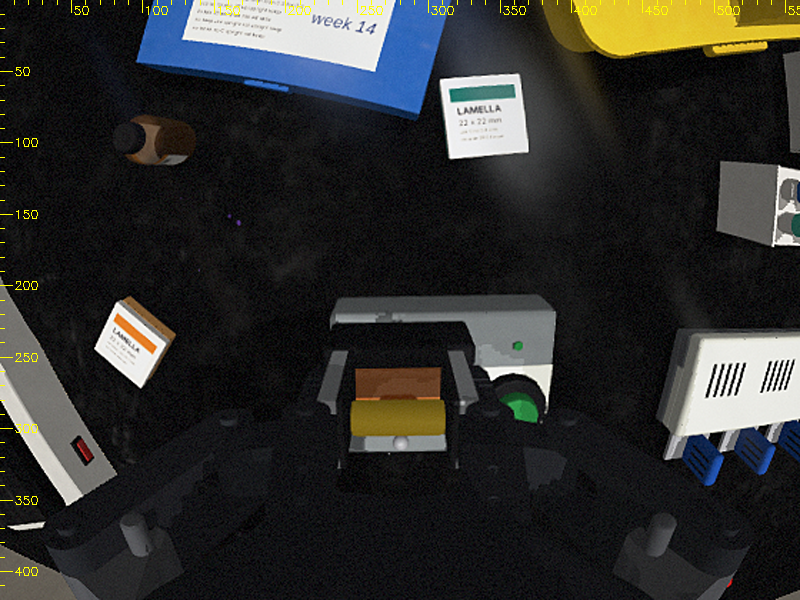

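The guard is thrown back (about 1.9 rad) and the steel ball of the toggle is visible below. Releasing, rising, and backing off for a look.

Call:
carry_out(
  targets=[
    {"x":0,"y":0,"z":0,"yaw":0,"jaw":0},
    {"x":0,"y":0,"z":0,"yaw":0,"jaw":-0.2},
    {"x":0,"y":0,"z":0,"yaw":0,"jaw":-0.2},
    {"x":0,"y":0,"z":-0.03,"yaw":0,"jaw":-0.2},
    {"x":0,"y":0,"z":-0.06,"yaw":0,"jaw":-0.2},
    {"x":-0.05,"y":0,"z":-0.06,"yaw":0,"jaw":0.5},
    {"x":-0.1,"y":0,"z":-0.06,"yaw":0,"jaw":1},
    {"x":-0.15,"y":0,"z":-0.06,"yaw":0,"jaw":1},
    {"x":-0.15,"y":0,"z":-0.06,"yaw":0,"jaw":1},
    {"x":-0.15,"y":0,"z":-0.06,"yaw":0,"jaw":1},
  ],
)

```text
time_s: 35.5
tcp_pos: [0.5125, 0.1928, 0.2157]
tcp_rot: [[0.993, 0.117, 0.002], [0.117, -0.993, 0.0], [0.002, -0.0, -1.0]]
wrist_force: [0.3, 0.5, -0.6]
gripper_width: 0.0
```

Run:
```python
from h import *
f=crop("wrist",0,0,560,420,"w27.png")
s=manip.state(); print(s["tcp_pos"].round(4),s["tcp_rot"].round(3),s["wrist_force"].round(2),s["gripper_width"])
```

```text
w27.png scale 1.4285714285714286
[0.513  0.1928 0.2157] [[ 0.993  0.116  0.001]
 [ 0.116 -0.993  0.   ]
 [ 0.001 -0.    -1.   ]] [-0.43  0.24  0.77] -0.001154435520795696
```

View pics/w27.png

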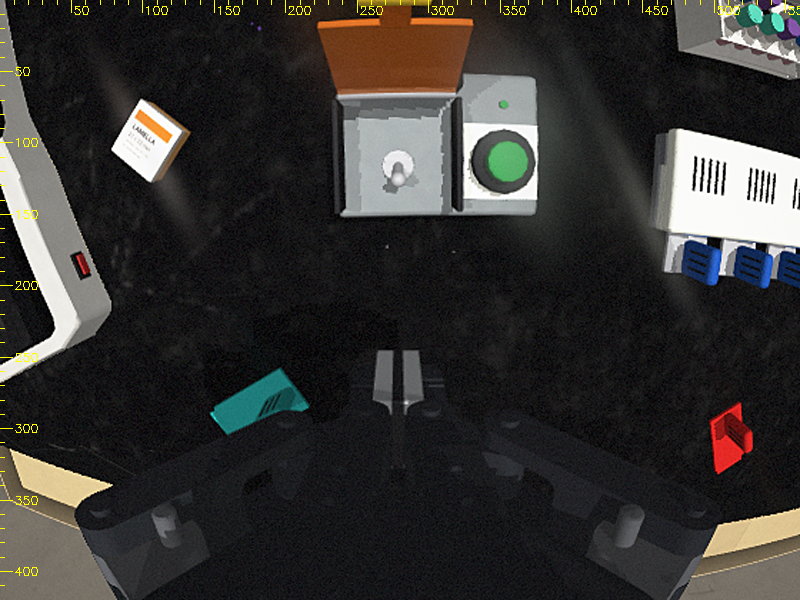

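The guard stays open. The toggle leans to the front, with its ball at display (398,177) and base at (398,163), and the deck's front edge is at row ≈213.

Run:
```python
from h import *
f=manip.grab_frame("wrist"); k=.7
b=at(f,398*k,178*k,.0635,True); p=at(f,398*k,162*k,.040,True)
print("ball",b.round(4),"base",p.round(4), "front edge",at(f,398*k,213*k,.040,True).round(4),"rear lip",at(f,398*k,97*k,.076,True).round(4))
print("button",at(f,508*k,158*k,.062,True).round(4))
```

```text
ball [0.5722 0.2013 0.0635] base [0.5824 0.2025 0.04  ] front edge [0.5475 0.1984 0.04  ] rear lip [0.6218 0.2071 0.076 ]
button [0.5946 0.1329 0.062 ]
```

Ball at (0.572,0.201) agrees with the expected geometry. I'll turn the hand half round so that its camera side faces away from the open flap.

Call:
carry_out(
  targets=[
    {"x":0,"y":0,"z":0,"yaw":-0.18,"jaw":1},
    {"x":0,"y":0,"z":0,"yaw":-0.36,"jaw":1},
    {"x":0,"y":0,"z":0,"yaw":-0.54,"jaw":1},
    {"x":0,"y":0,"z":0,"yaw":-0.72,"jaw":1},
    {"x":0,"y":0,"z":0,"yaw":-0.9,"jaw":1},
    {"x":0,"y":0,"z":0,"yaw":-1.08,"jaw":1},
    {"x":0,"y":0,"z":0,"yaw":-1.26,"jaw":1},
    {"x":0,"y":0,"z":0,"yaw":-1.44,"jaw":1},
    {"x":0,"y":0,"z":0,"yaw":-1.57,"jaw":1},
    {"x":0,"y":0,"z":0,"yaw":-1.57,"jaw":1},
  ],
)

```text
time_s: 36.85
tcp_pos: [0.5132, 0.1927, 0.2152]
tcp_rot: [[-0.114, 0.994, 0.0], [0.994, 0.114, -0.0], [-0.0, 0.0, -1.0]]
wrist_force: [-0.5, -0.0, 0.3]
gripper_width: 0.004
```

Call:
carry_out(
  targets=[
    {"x":0,"y":0,"z":0,"yaw":-0.18,"jaw":1},
    {"x":0,"y":0,"z":0,"yaw":-0.36,"jaw":1},
    {"x":0,"y":0,"z":0,"yaw":-0.54,"jaw":1},
    {"x":0,"y":0,"z":0,"yaw":-0.72,"jaw":1},
    {"x":0,"y":0,"z":0,"yaw":-0.9,"jaw":1},
    {"x":0,"y":0,"z":0,"yaw":-1.08,"jaw":1},
    {"x":0,"y":0,"z":0,"yaw":-1.26,"jaw":1},
    {"x":0,"y":0,"z":0,"yaw":-1.44,"jaw":1},
    {"x":0,"y":0,"z":0,"yaw":-1.57,"jaw":1},
    {"x":0,"y":0,"z":0,"yaw":-1.57,"jaw":1},
    {"x":0,"y":0,"z":0,"yaw":-1.57,"jaw":1},
  ],
)

```text
time_s: 38.22
tcp_pos: [0.5124, 0.1927, 0.2152]
tcp_rot: [[-0.994, -0.112, 0.0], [-0.112, 0.994, -0.0], [-0.0, -0.0, -1.0]]
wrist_force: [0.1, -0.1, -0.6]
gripper_width: 0.001
```

Run:
```python
from h import *; from go import shift
s=manip.state(); print(s["tcp_pos"].round(4),s["tcp_rot"].round(3),s["wrist_force"].round(2),s["qpos"].round(2))
shift(.550,.198,.055,np.pi+.117)
```

```text
[0.5124 0.1927 0.2152] [[-0.994 -0.112  0.   ]
 [-0.112  0.994 -0.   ]
 [-0.    -0.    -1.   ]] [ 0.12 -0.14 -0.58] [ 0.26  0.09  1.4  -0.    1.65 -1.43]
tool shift [-0.0379  0.0011  0.1602] yaw -6.288
```

Call:
carry_out(
  targets=[
    {"x":-0.02,"y":0.001,"z":0.03,"yaw":-0.005,"jaw":1},
    {"x":-0.037,"y":0.001,"z":0.07,"yaw":-0.005,"jaw":1},
    {"x":-0.037,"y":0.001,"z":0.11,"yaw":-0.005,"jaw":1},
    {"x":-0.037,"y":0.001,"z":0.14,"yaw":-0.005,"jaw":1},
    {"x":-0.037,"y":0.001,"z":0.16,"yaw":-0.005,"jaw":1},
    {"x":-0.037,"y":0.001,"z":0.16,"yaw":-0.005,"jaw":1},
    {"x":-0.037,"y":0.001,"z":0.16,"yaw":-0.005,"jaw":1},
  ],
)

```text
time_s: 39.1
tcp_pos: [0.5495, 0.1981, 0.0564]
tcp_rot: [[-0.993, -0.119, 0.002], [-0.119, 0.993, 0.0], [-0.002, 0.0, -1.0]]
wrist_force: [0.7, 0.4, 1.1]
gripper_width: 0.003
```

Run:
```python
from h import *
s=manip.state(); print(s["tcp_pos"].round(4),s["wrist_force"].round(2))
crop("scene",220,130,340,220,"s28.png"); crop("top",160,150,280,240,"t28.png"); crop("wrist",0,0,560,420,"w28.png")
```

```text
[0.5495 0.1981 0.0564] [0.72 0.37 1.13]
s28.png scale 6.666666666666667
t28.png scale 6.666666666666667
w28.png scale 1.4285714285714286
```

View pics/s28.png

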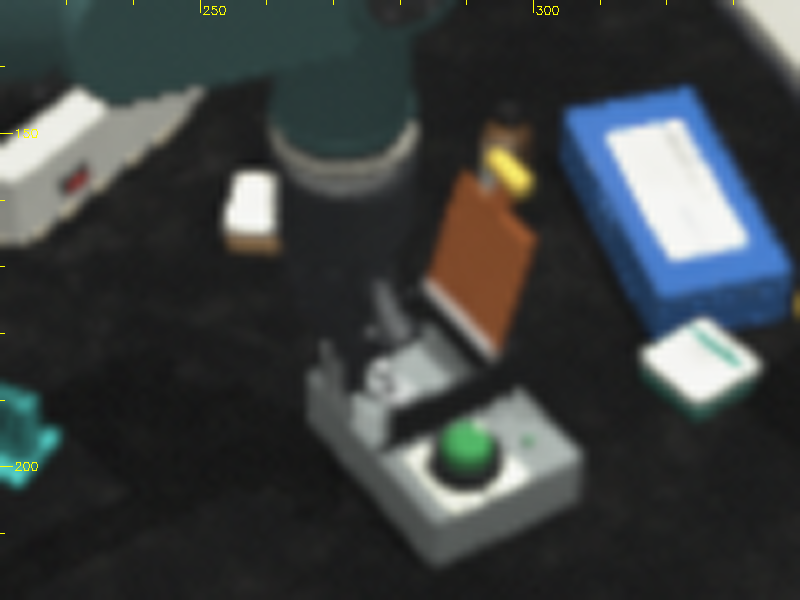

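View pics/w28.png

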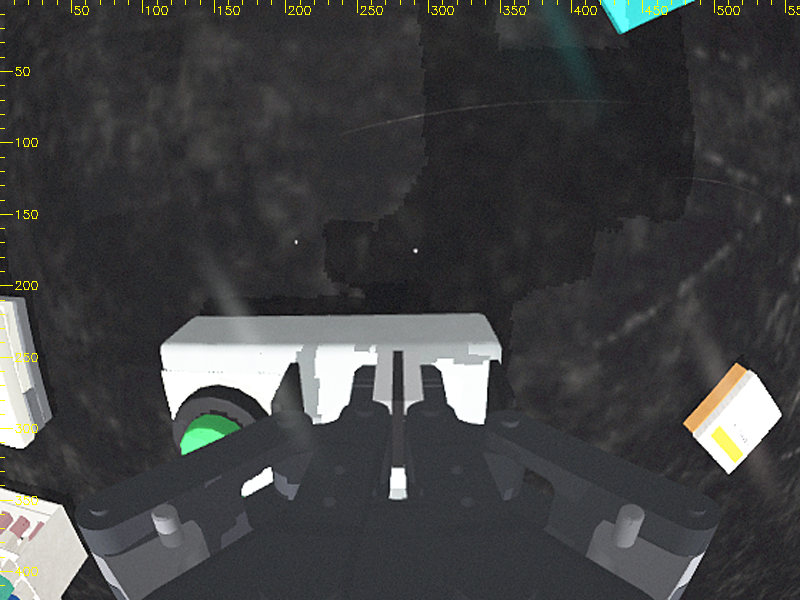

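The fingers are down between the cheeks in front of the toggle, with the flap well clear behind. Pushing to the rear in small steps.

Call:
carry_out(
  targets=[
    {"x":-0.005,"y":0,"z":0,"yaw":0,"jaw":1},
    {"x":-0.01,"y":0,"z":0,"yaw":0,"jaw":1},
    {"x":-0.015,"y":0,"z":0,"yaw":0,"jaw":1},
    {"x":-0.018,"y":0,"z":0,"yaw":0,"jaw":1},
  ],
)

```text
time_s: 39.75
tcp_pos: [0.5669, 0.2001, 0.0553]
tcp_rot: [[-0.993, -0.12, -0.0], [-0.12, 0.993, -0.0], [0.0, -0.0, -1.0]]
wrist_force: [-1.2, -0.2, 1.9]
gripper_width: -0.001
```

Call:
carry_out(
  targets=[
    {"x":-0.004,"y":0,"z":0,"yaw":0,"jaw":1},
    {"x":-0.008,"y":0,"z":0,"yaw":0,"jaw":1},
    {"x":-0.012,"y":0,"z":0,"yaw":0,"jaw":1},
    {"x":-0.013,"y":0,"z":0,"yaw":0,"jaw":1},
  ],
)

```text
time_s: 40.25
tcp_pos: [0.5759, 0.2012, 0.0543]
tcp_rot: [[-0.993, -0.12, -0.01], [-0.12, 0.993, -0.002], [0.01, -0.001, -1.0]]
wrist_force: [-10.9, -1.8, 5.2]
gripper_width: -0.002
```

It hit a firm stop at about the expected end (11 N). Backing off and rising to check.

Call:
carry_out(
  targets=[
    {"x":0.01,"y":0,"z":0,"yaw":0,"jaw":1},
    {"x":0.025,"y":0,"z":0,"yaw":0,"jaw":1},
    {"x":0.03,"y":0,"z":-0.04,"yaw":0,"jaw":1},
    {"x":0.04,"y":0,"z":-0.09,"yaw":0,"jaw":1},
    {"x":0.065,"y":0,"z":-0.14,"yaw":0,"jaw":1},
    {"x":0.09,"y":0,"z":-0.16,"yaw":0,"jaw":1},
    {"x":0.13,"y":0,"z":-0.16,"yaw":0,"jaw":1},
    {"x":0.13,"y":0,"z":-0.16,"yaw":0,"jaw":1},
  ],
)

```text
time_s: 41.25
tcp_pos: [0.4493, 0.1861, 0.2162]
tcp_rot: [[-0.993, -0.121, 0.003], [-0.121, 0.993, 0.001], [-0.003, 0.0, -1.0]]
wrist_force: [0.2, -0.6, 0.2]
gripper_width: 0.002
```

Run:
```python
from h import *
s=manip.state(); print(s["tcp_pos"].round(4),s["wrist_force"].round(2))
crop("scene",220,130,340,220,"s29.png"); crop("top",160,150,280,240,"t29.png")
```

```text
[0.4493 0.1861 0.2162] [ 0.19 -0.65  0.24]
s29.png scale 6.666666666666667
t29.png scale 6.666666666666667
```

View pics/s29.png

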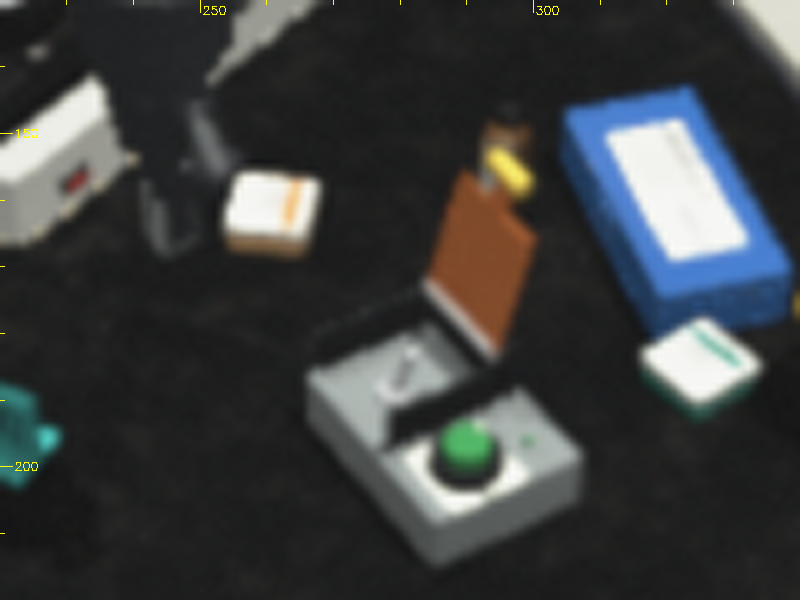

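View pics/t29.png

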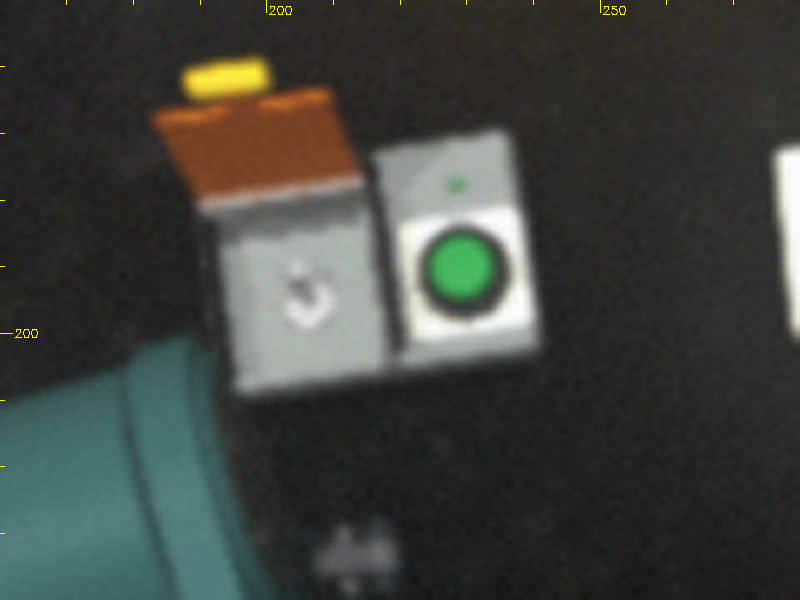

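The toggle now leans to the rear: top crop base at (309,300), ball at (295,270). Checking its tilt against the full throw.

Run:
```python
from h import *; from go import shift
g=manip.grab_frame("top")
for t in (-.45,0,.2,.45): 
    r=.026; X=np.array([.5818,.201,.04])+np.array([.993*r*np.sin(t),.118*r*np.sin(t),r*np.cos(t)]); print(t,(proj(g,X)-[160,150])*6.667)
# bar when open: pixel
u,v=160+227/6.667,150+79/6.667
for th in (1.8,1.9,2.0):
    h=np.array([.626,.2065,.076]); X=h+.1*np.array([-np.cos(th)*.993,-np.cos(th)*.118,np.sin(th)]); print(th,X.round(4),(proj(g,X)-[160,150])*6.667)
```

```text
-0.45 [299.12504668 315.16982182]
0 [294.99354277 289.04992141]
0.2 [293.78881801 277.6388767 ]
0.45 [292.94465916 264.56999754]
1.8 [0.6486 0.2092 0.1734] [226.95468393  87.68192096]
1.9 [0.6581 0.2103 0.1706] [225.51682232  65.77271041]
2.0 [0.6673 0.2114 0.1669] [224.65759782  45.31895079]
```

The toggle is at full throw within reading error, and the guard stands at about 1.85 rad, bar near (0.655,0.210,0.171). Moving above the bar, fingers open.

Run:
```python
from go import *
shift(.656,.2103,.245,np.pi+.117)
```

```text
tool shift [-0.2062 -0.0005 -0.0292] yaw -6.28
```

Call:
carry_out(
  targets=[
    {"x":0,"y":0,"z":-0.03,"yaw":0,"jaw":-0.4},
    {"x":-0.05,"y":0,"z":-0.03,"yaw":0,"jaw":-0.4},
    {"x":-0.1,"y":0,"z":-0.03,"yaw":0,"jaw":-0.4},
    {"x":-0.15,"y":0,"z":-0.03,"yaw":0,"jaw":-0.4},
    {"x":-0.19,"y":0,"z":-0.03,"yaw":0,"jaw":-0.4},
    {"x":-0.206,"y":-0.0005,"z":-0.03,"yaw":0,"jaw":-0.4},
    {"x":-0.206,"y":-0.0005,"z":-0.03,"yaw":0,"jaw":-0.4},
    {"x":-0.206,"y":-0.0005,"z":-0.03,"yaw":0,"jaw":-0.4},
  ],
)

```text
time_s: 42.4
tcp_pos: [0.655, 0.2102, 0.2448]
tcp_rot: [[-0.993, -0.12, -0.001], [-0.12, 0.993, -0.0], [0.001, -0.0, -1.0]]
wrist_force: [-0.8, 0.7, 0.2]
gripper_width: 0.701
```

Run:
```python
from go import *
s=manip.state(); print(s["tcp_pos"].round(4),s["tcp_rot"].round(3),s["wrist_force"].round(2))
crop("wrist",0,0,560,420,"w30.png"); crop("scene",220,100,340,190,"s30.png")
shift(.656,.2103,.159,np.pi+.117)
```

```text
[0.655  0.2102 0.2448] [[-0.993 -0.12  -0.001]
 [-0.12   0.993 -0.   ]
 [ 0.001 -0.    -1.   ]] [-0.83  0.7   0.22]
w30.png scale 1.4285714285714286
s30.png scale 6.666666666666667
tool shift [-0.0014 -0.0002  0.0867] yaw -6.28
```

View pics/w30.png

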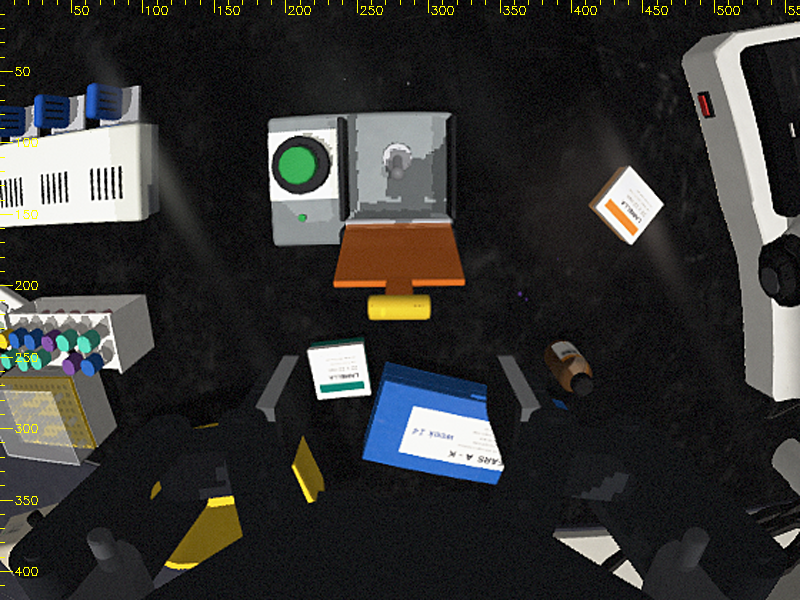

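View pics/s30.png

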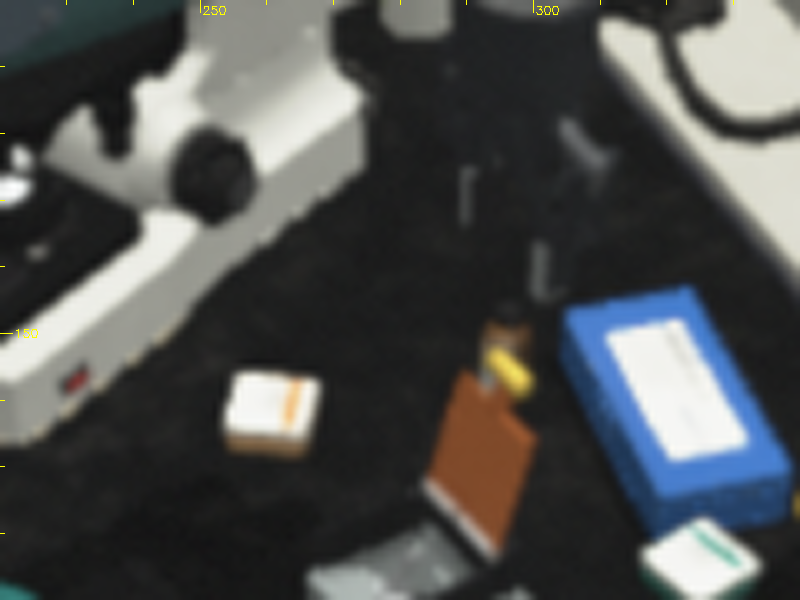

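The wrist camera (now facing back) shows the bar at (399,307), centred between the fingers, and the ball at about (397,170).

Run:
```python
from go import *
f=manip.grab_frame("wrist"); k=.7
for z in (.171,.175): print(at(f,399*k,307*k,z,True).round(4))
crop("wrist",240,70,330,130,"w30c.png",f)
for t in (0,.2,.45): 
    r=.026; X=np.array([.5818,.201,.04])+np.array([.993*r*np.sin(t),.118*r*np.sin(t),r*np.cos(t)]); print(t,proj(f,X,True)/k, proj(f,[.5818,.201,.04],True)/k)
```

```text
[0.6528 0.2128 0.171 ]
[0.6515 0.2126 0.175 ]
w30c.png scale 8.88888888888889
0 [393.64825359 159.87123346] [393.87856115 160.13161417]
0.2 [393.64273228 167.30701674] [393.87856115 160.13161417]
0.45 [393.65083662 176.06013334] [393.87856115 160.13161417]
```

View pics/w30c.png

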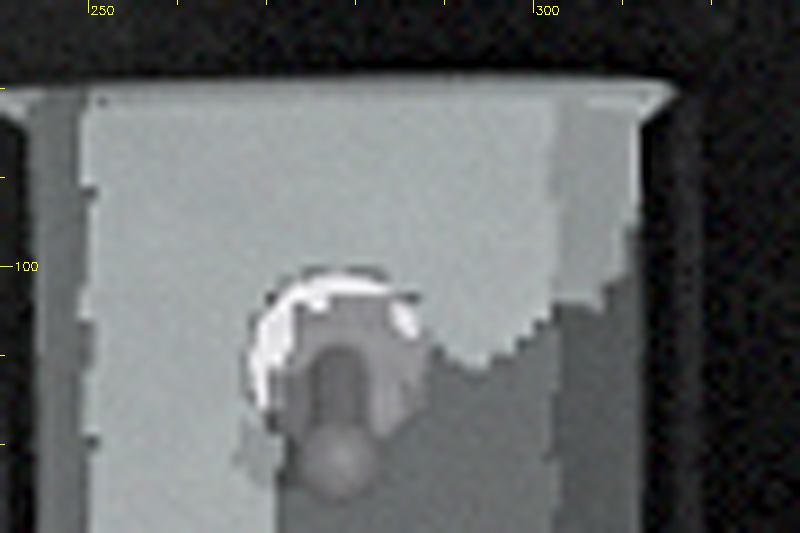

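The ball-to-base offset matches full "on". Pinching the bar.

Call:
carry_out(
  targets=[
    {"x":0.001,"y":0.0005,"z":0.03,"yaw":0,"jaw":-0.4},
    {"x":0.001,"y":0.0005,"z":0.06,"yaw":0,"jaw":-0.4},
    {"x":0.001,"y":0.0005,"z":0.086,"yaw":0,"jaw":-0.4},
    {"x":0.001,"y":0.0005,"z":0.086,"yaw":0,"jaw":-0.4},
    {"x":0.001,"y":0.0005,"z":0.086,"yaw":0,"jaw":1},
    {"x":0.001,"y":0.0005,"z":0.086,"yaw":0,"jaw":1},
    {"x":0.001,"y":0.0005,"z":0.086,"yaw":0,"jaw":1},
    {"x":0.001,"y":0.0005,"z":0.086,"yaw":0,"jaw":1},
    {"x":0.001,"y":0.0005,"z":0.086,"yaw":0,"jaw":1},
  ],
  newtons=30,
)

```text
time_s: 43.68
tcp_pos: [0.6552, 0.2109, 0.1618]
tcp_rot: [[-0.993, -0.12, 0.005], [-0.12, 0.993, 0.001], [-0.005, 0.0, -1.0]]
wrist_force: [1.2, 0.1, 5.6]
gripper_width: 0.337
```

Run:
```python
from go import *
s=manip.state(); print(s["tcp_pos"].round(4),s["tcp_rot"].round(3),s["wrist_force"].round(2),s["gripper_width"])
crop("wrist",0,0,560,420,"w31.png")
for t in (1.85,1.7,1.5,1.3,1.1,.9,.7,.5,.3,.1,0): print(t, round(-.1*(np.cos(1.85)-np.cos(t)),3), round(.1*(np.sin(1.85)-np.sin(t)),3))
```

```text
[0.6552 0.2109 0.1618] [[-0.993 -0.12   0.005]
 [-0.12   0.993  0.001]
 [-0.005  0.    -1.   ]] [1.19 0.08 5.64] 0.336917948898715
w31.png scale 1.4285714285714286
1.85 -0.0 0.0
1.7 0.015 -0.003
1.5 0.035 -0.004
1.3 0.054 -0.0
1.1 0.073 0.007
0.9 0.09 0.018
0.7 0.104 0.032
0.5 0.115 0.048
0.3 0.123 0.067
0.1 0.127 0.086
0 0.128 0.096
```

View pics/w31.png

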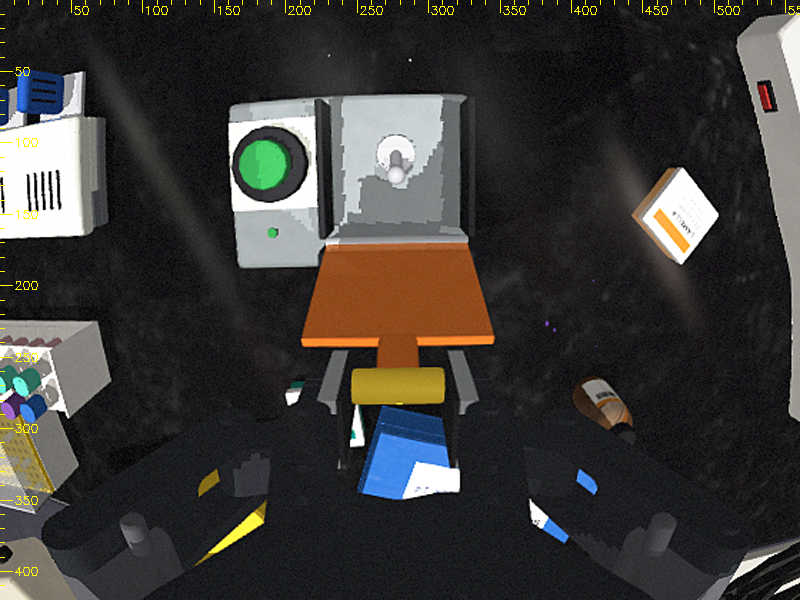

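Bar held. Lowering along the arc.

Call:
carry_out(
  targets=[
    {"x":0.008,"y":0,"z":-0.002,"yaw":0,"jaw":1},
    {"x":0.02,"y":0,"z":-0.003,"yaw":0,"jaw":1},
    {"x":0.035,"y":0,"z":-0.004,"yaw":0,"jaw":1},
    {"x":0.054,"y":0,"z":0,"yaw":0,"jaw":1},
    {"x":0.073,"y":0,"z":0.007,"yaw":0,"jaw":1},
    {"x":0.09,"y":0,"z":0.018,"yaw":0,"jaw":1},
    {"x":0.104,"y":0,"z":0.032,"yaw":0,"jaw":1},
    {"x":0.104,"y":0,"z":0.032,"yaw":0,"jaw":1},
  ],
)

```text
time_s: 44.72
tcp_pos: [0.5479, 0.1965, 0.1271]
tcp_rot: [[-0.993, -0.12, -0.005], [-0.12, 0.993, -0.004], [0.005, -0.003, -1.0]]
wrist_force: [-5.0, -3.5, 6.3]
gripper_width: 0.341
```

Run:
```python
from go import *
s=manip.state(); print(s["tcp_pos"].round(4),s["wrist_force"].round(2),s["gripper_width"])
crop("wrist",0,0,560,420,"w32.png")
for t in (.7,.5,.3,.1,0,-.03): print(t, round(-.1*(np.cos(.7)-np.cos(t)),3), round(.1*(np.sin(.7)-np.sin(t)),3))
```

```text
[0.5479 0.1965 0.1271] [-4.97 -3.45  6.34] 0.3405726763386351
w32.png scale 1.4285714285714286
0.7 -0.0 0.0
0.5 0.011 0.016
0.3 0.019 0.035
0.1 0.023 0.054
0 0.024 0.064
-0.03 0.023 0.067
```

View pics/w32.png

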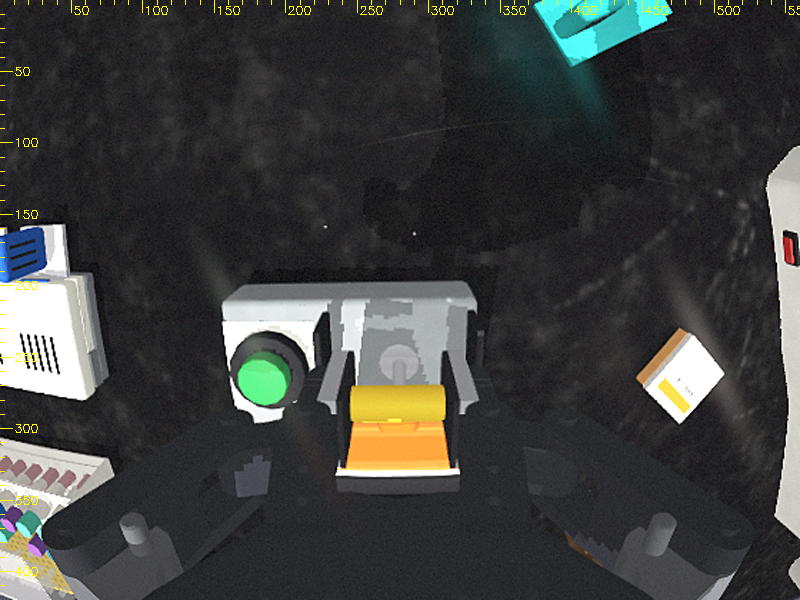

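It's following with small constraint forces. Finishing the closing arc.

Call:
carry_out(
  targets=[
    {"x":0.007,"y":0,"z":0.008,"yaw":0,"jaw":1},
    {"x":0.013,"y":0,"z":0.016,"yaw":0,"jaw":1},
    {"x":0.017,"y":0,"z":0.025,"yaw":0,"jaw":1},
    {"x":0.021,"y":0,"z":0.035,"yaw":0,"jaw":1},
    {"x":0.023,"y":0,"z":0.045,"yaw":0,"jaw":1},
    {"x":0.025,"y":0,"z":0.054,"yaw":0,"jaw":1},
    {"x":0.025,"y":0,"z":0.06,"yaw":0,"jaw":1},
    {"x":0.025,"y":0,"z":0.06,"yaw":0,"jaw":1},
  ],
)

```text
time_s: 45.78
tcp_pos: [0.5242, 0.1933, 0.0656]
tcp_rot: [[-0.993, -0.12, -0.004], [-0.12, 0.993, -0.004], [0.005, -0.003, -1.0]]
wrist_force: [-2.4, -5.1, 1.4]
gripper_width: 0.342
```

Call:
carry_out(
  targets=[
    {"x":0,"y":0,"z":0.003,"yaw":0,"jaw":1},
    {"x":0,"y":0,"z":0.005,"yaw":0,"jaw":1},
    {"x":0,"y":0,"z":0.005,"yaw":0,"jaw":1},
  ],
)

```text
time_s: 46.15
tcp_pos: [0.5241, 0.1933, 0.0609]
tcp_rot: [[-0.993, -0.12, -0.004], [-0.12, 0.993, -0.004], [0.005, -0.003, -1.0]]
wrist_force: [-2.4, -5.5, 1.9]
gripper_width: 0.336
```

Run:
```python
from go import *
crop("wrist",0,0,560,420,"w33.png"); crop("scene",220,130,340,220,"s33.png")
```

```text
w33.png scale 1.4285714285714286
s33.png scale 6.666666666666667
```

View pics/w33.png

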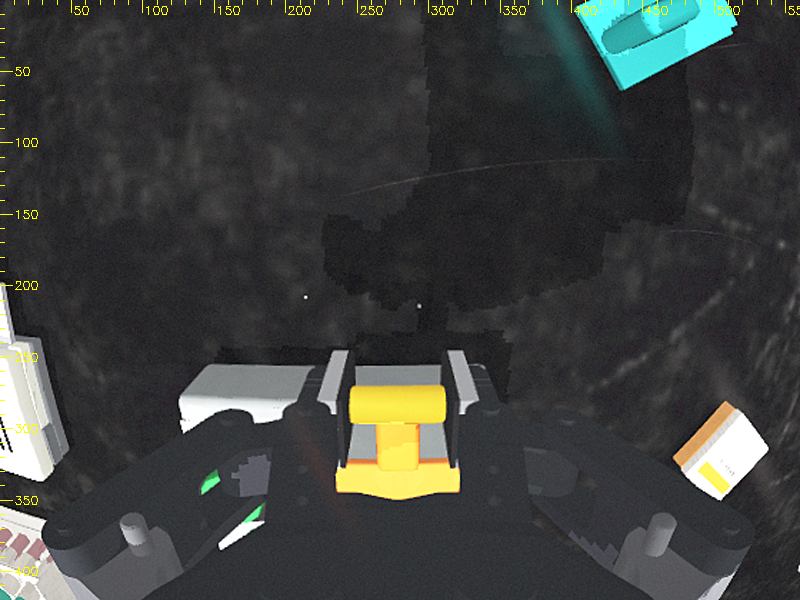

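View pics/s33.png

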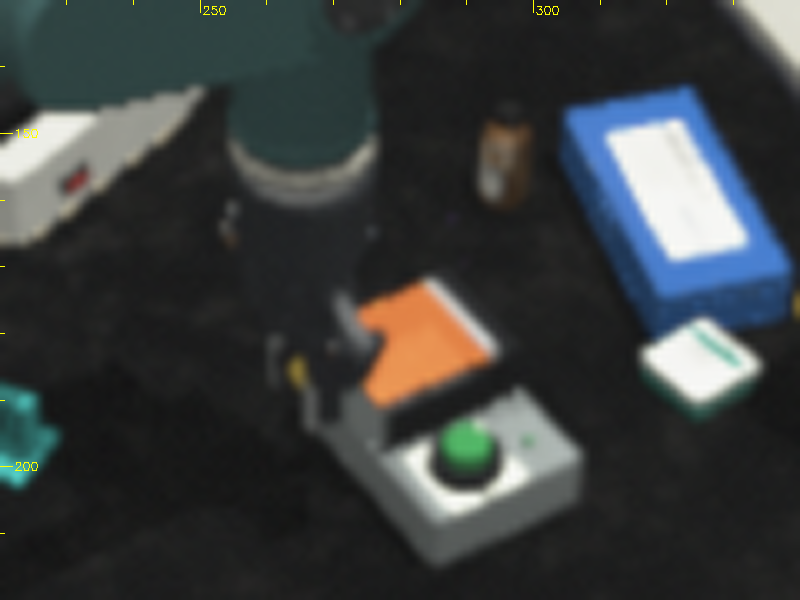

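Nearly level. Pressing down further until the stop is felt.

Call:
carry_out(
  targets=[
    {"x":0,"y":0,"z":0.002,"yaw":0,"jaw":1},
    {"x":0,"y":0,"z":0.004,"yaw":0,"jaw":1},
    {"x":0,"y":0,"z":0.004,"yaw":0,"jaw":1},
  ],
)

```text
time_s: 46.62
tcp_pos: [0.5242, 0.1934, 0.0595]
tcp_rot: [[-0.993, -0.12, -0.004], [-0.12, 0.993, -0.004], [0.004, -0.003, -1.0]]
wrist_force: [-7.9, -7.1, 12.7]
gripper_width: 0.34
```

Call:
carry_out(
  targets=[
    {"x":0,"y":0,"z":0.002,"yaw":0,"jaw":1},
    {"x":0,"y":0,"z":0.004,"yaw":0,"jaw":1},
    {"x":0,"y":0,"z":0.004,"yaw":0,"jaw":1},
  ],
)

```text
time_s: 47.0
tcp_pos: [0.5245, 0.1934, 0.0587]
tcp_rot: [[-0.993, -0.12, -0.002], [-0.12, 0.993, -0.004], [0.003, -0.004, -1.0]]
wrist_force: [-13.2, -8.6, 24.2]
gripper_width: 0.339
```

The stop is reached (position held at 0.059 with force rising to 24 N), so the guard is shut. Relaxing, releasing, and rising.

Call:
carry_out(
  targets=[
    {"x":0,"y":0,"z":-0.003,"yaw":0,"jaw":1},
    {"x":0,"y":0,"z":-0.005,"yaw":0,"jaw":1},
    {"x":0,"y":0,"z":-0.005,"yaw":0,"jaw":0},
    {"x":0,"y":0,"z":-0.005,"yaw":0,"jaw":-0.3},
    {"x":0,"y":0,"z":-0.005,"yaw":0,"jaw":-0.3},
    {"x":0,"y":0,"z":-0.04,"yaw":0,"jaw":-0.3},
    {"x":0.0,"y":0,"z":-0.09,"yaw":0,"jaw":-0.3},
    {"x":0.04,"y":0,"z":-0.14,"yaw":0,"jaw":0.5},
    {"x":0.08,"y":0,"z":-0.16,"yaw":0,"jaw":1},
    {"x":0.08,"y":0,"z":-0.16,"yaw":0,"jaw":1},
  ],
)

```text
time_s: 48.25
tcp_pos: [0.446, 0.1861, 0.2175]
tcp_rot: [[-0.993, -0.121, 0.006], [-0.121, 0.993, 0.002], [-0.006, 0.001, -1.0]]
wrist_force: [-0.2, -0.2, 0.1]
gripper_width: 0.014
```

Run:
```python
from go import *
s=manip.state(); print(s["tcp_pos"].round(4),s["tcp_rot"].round(3),s["wrist_force"].round(2))
crop("scene",220,130,340,220,"s34.png"); crop("top",160,150,280,240,"t34.png")
```

```text
[0.446  0.1861 0.2175] [[-0.993 -0.121  0.006]
 [-0.121  0.993  0.002]
 [-0.006  0.001 -1.   ]] [-0.19 -0.25  0.07]
s34.png scale 6.666666666666667
t34.png scale 6.666666666666667
```

View pics/s34.png

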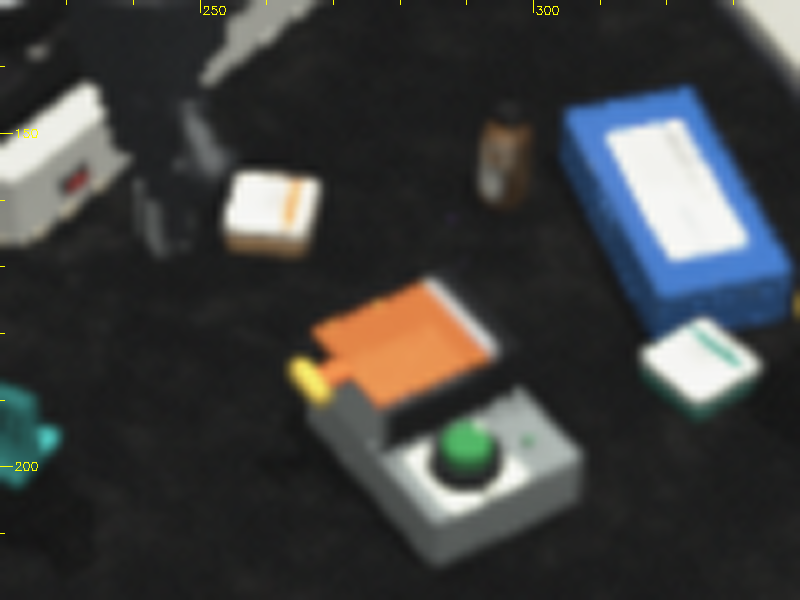

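View pics/t34.png

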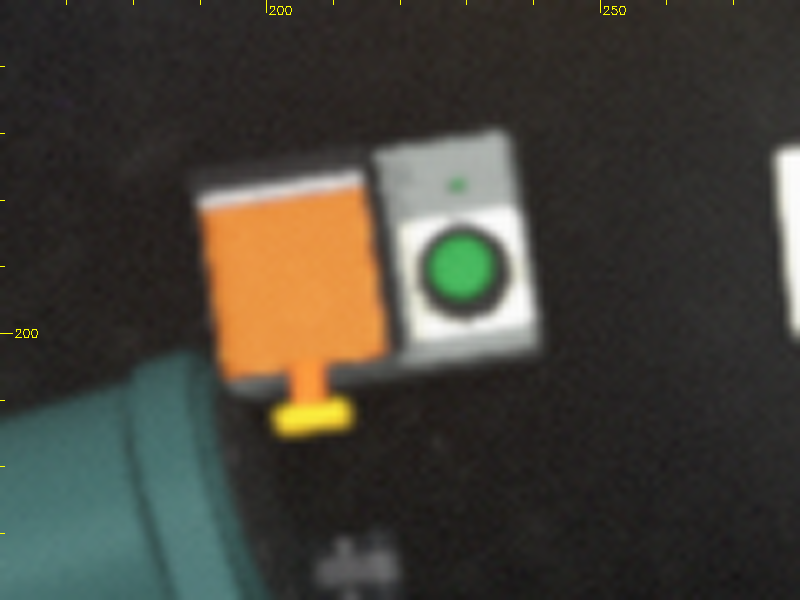

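The guard bar is back at its original pixel (207.0,212.4), so it is shut. Quarter turn of the hand, then over to the button.

Call:
carry_out(
  targets=[
    {"x":0,"y":0,"z":0,"yaw":0.18,"jaw":1},
    {"x":0,"y":0,"z":0,"yaw":0.36,"jaw":1},
    {"x":0,"y":0,"z":0,"yaw":0.54,"jaw":1},
    {"x":0,"y":0,"z":0,"yaw":0.72,"jaw":1},
    {"x":0,"y":0,"z":0,"yaw":0.9,"jaw":1},
    {"x":0,"y":0,"z":0,"yaw":1.08,"jaw":1},
    {"x":0,"y":0,"z":0,"yaw":1.26,"jaw":1},
    {"x":0,"y":0,"z":0,"yaw":1.44,"jaw":1},
    {"x":0,"y":0,"z":0,"yaw":1.57,"jaw":1},
    {"x":0,"y":0,"z":0,"yaw":1.57,"jaw":1},
    {"x":0,"y":0,"z":0,"yaw":1.57,"jaw":1},
  ],
)

```text
time_s: 49.72
tcp_pos: [0.4466, 0.1855, 0.2131]
tcp_rot: [[-0.122, 0.992, -0.002], [0.992, 0.122, -0.001], [-0.0, -0.002, -1.0]]
wrist_force: [0.5, -0.8, -0.5]
gripper_width: 0.004
```

Run:
```python
from go import *
s=manip.state(); print(s["tcp_pos"].round(4),s["tcp_rot"].round(3))
shift(.592,.131,.15,np.pi/2+.117)
```

```text
[0.4466 0.1855 0.2131] [[-0.122  0.992 -0.002]
 [ 0.992  0.122 -0.001]
 [-0.    -0.002 -1.   ]]
tool shift [-0.0719  0.1378  0.0628] yaw 0.006
```

Call:
carry_out(
  targets=[
    {"x":-0.02,"y":0.04,"z":0,"yaw":0,"jaw":1},
    {"x":-0.04,"y":0.08,"z":0.02,"yaw":0,"jaw":1},
    {"x":-0.06,"y":0.12,"z":0.04,"yaw":0,"jaw":1},
    {"x":-0.072,"y":0.138,"z":0.06,"yaw":0,"jaw":1},
    {"x":-0.072,"y":0.138,"z":0.1,"yaw":0,"jaw":1},
    {"x":-0.072,"y":0.138,"z":0.12,"yaw":0,"jaw":1},
    {"x":-0.072,"y":0.138,"z":0.12,"yaw":0,"jaw":1},
    {"x":-0.072,"y":0.138,"z":0.12,"yaw":0,"jaw":1},
  ],
)

```text
time_s: 50.72
tcp_pos: [0.5928, 0.1309, 0.0953]
tcp_rot: [[-0.121, 0.993, 0.002], [0.993, 0.121, 0.0], [-0.0, 0.002, -1.0]]
wrist_force: [1.0, -0.0, -0.2]
gripper_width: 0.001
```

Run:
```python
from go import *
s=manip.state(); print(s["tcp_pos"].round(4),s["tcp_rot"].round(3),s["wrist_force"].round(2))
crop("wrist",140,180,420,390,"w35.png"); crop("scene",220,130,340,220,"s35.png")
```

```text
[0.5928 0.1309 0.0953] [[-0.121  0.993  0.002]
 [ 0.993  0.121  0.   ]
 [-0.     0.002 -1.   ]] [ 1.01 -0.01 -0.2 ]
w35.png scale 2.857142857142857
s35.png scale 6.666666666666667
```

View pics/w35.png

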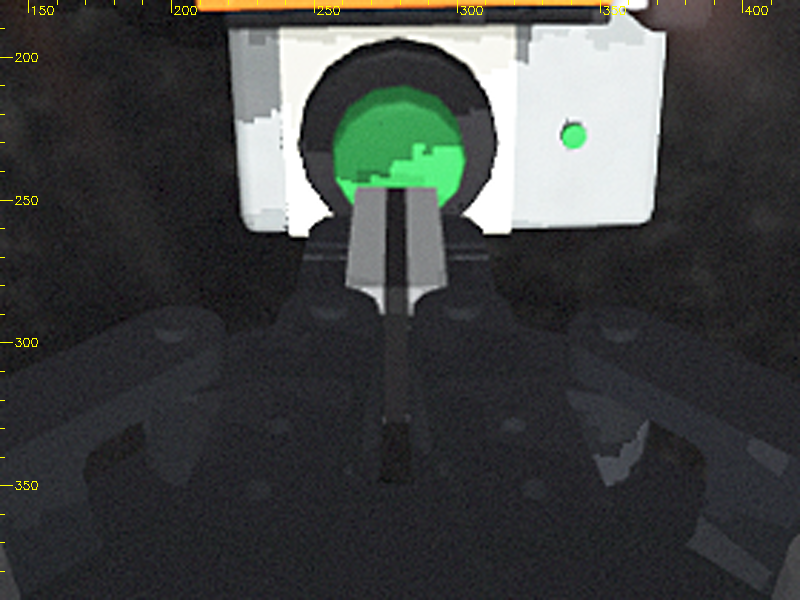

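View pics/s35.png

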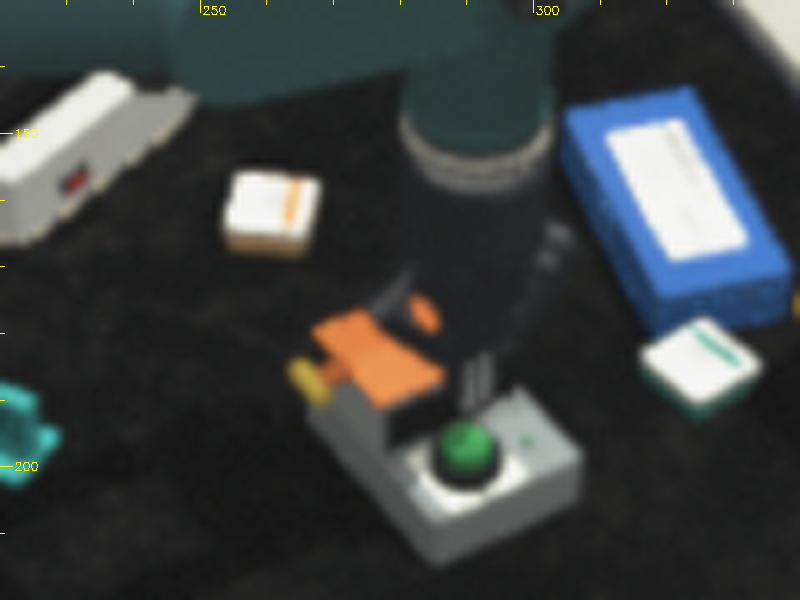

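Run:
```python
from go import *
f=manip.grab_frame("wrist"); s=manip.state()
# green disc left/right edges at widest
k=1/2.857
print(at(f,140+399*k,180+153*k,.062,True).round(4)); print("tcp px crop",(proj(f,s["tcp_pos"],True)-[140,180])/k)
print(at(f,140+333*k,180+153*k,.062,True).round(4),at(f,140+465*k,180+153*k,.062,True).round(4),at(f,140+399*k,180+86*k,.062,True).round(4))
shift(.592,.131,.060,np.pi/2+.117)
```

```text
[0.5927 0.1347 0.062 ]
tcp px crop [400.5168684  244.58638394]
[0.5793 0.1331 0.062 ] [0.606  0.1363 0.062 ] [0.5909 0.1489 0.062 ]
tool shift [ 0.0002 -0.0012  0.0361] yaw 0.004
```

The button centre is within about 3 mm of the TCP, so it's safe on a 28 mm cap. Pressing straight down.

Call:
carry_out(
  targets=[
    {"x":0.001,"y":0,"z":0.015,"yaw":0,"jaw":1},
    {"x":0.001,"y":0,"z":0.028,"yaw":0,"jaw":1},
    {"x":0.001,"y":0,"z":0.034,"yaw":0,"jaw":1},
    {"x":0.001,"y":0,"z":0.038,"yaw":0,"jaw":1},
    {"x":0.001,"y":0,"z":0.04,"yaw":0,"jaw":1},
    {"x":0.001,"y":0,"z":0.04,"yaw":0,"jaw":1},
  ],
)

```text
time_s: 51.62
tcp_pos: [0.5912, 0.1317, 0.056]
tcp_rot: [[-0.121, 0.993, -0.001], [0.993, 0.121, -0.0], [-0.0, -0.002, -1.0]]
wrist_force: [-5.9, -0.6, 8.8]
gripper_width: 0.005
```

Call:
carry_out(
  targets=[
    {"x":0,"y":0,"z":0.002,"yaw":0,"jaw":1},
    {"x":0,"y":0,"z":0.003,"yaw":0,"jaw":1},
    {"x":0,"y":0,"z":0.003,"yaw":0,"jaw":1},
  ],
)

```text
time_s: 52.0
tcp_pos: [0.5913, 0.1317, 0.0558]
tcp_rot: [[-0.121, 0.993, -0.0], [0.993, 0.121, -0.0], [-0.0, -0.0, -1.0]]
wrist_force: [-10.5, -1.2, 18.7]
gripper_width: 0.001
```

Bottomed at z = 0.056, exactly 6 mm down, with 19 N. Letting go and retreating to a clear spot.

Call:
carry_out(
  targets=[
    {"x":0,"y":0,"z":-0.01,"yaw":0,"jaw":1},
    {"x":0,"y":0,"z":-0.04,"yaw":0,"jaw":1},
    {"x":0,"y":0,"z":-0.08,"yaw":0,"jaw":1},
    {"x":-0.02,"y":-0.04,"z":-0.13,"yaw":0,"jaw":1},
    {"x":-0.05,"y":-0.09,"z":-0.16,"yaw":0,"jaw":1},
    {"x":-0.09,"y":-0.14,"z":-0.16,"yaw":0,"jaw":1},
    {"x":-0.12,"y":-0.19,"z":-0.16,"yaw":0,"jaw":1},
    {"x":-0.14,"y":-0.24,"z":-0.16,"yaw":0,"jaw":1},
    {"x":-0.14,"y":-0.24,"z":-0.16,"yaw":0,"jaw":1},
    {"x":-0.14,"y":-0.24,"z":-0.16,"yaw":0,"jaw":1},
  ],
)

```text
time_s: 53.25
tcp_pos: [0.3713, -0.0363, 0.2116]
tcp_rot: [[-0.12, 0.993, 0.002], [0.993, 0.12, -0.0], [-0.0, 0.002, -1.0]]
wrist_force: [0.1, 0.3, -0.9]
gripper_width: 0.002
```

Run:
```python
from go import *
s=manip.state(); print(s["tcp_pos"].round(4),s["wrist_force"].round(2))
crop("top",160,140,440,300,"t36.png"); crop("scene",200,130,440,310,"s36.png")
```

```text
[ 0.3713 -0.0363  0.2116] [ 0.14  0.34 -0.88]
t36.png scale 2.857142857142857
s36.png scale 3.3333333333333335
```

View pics/t36.png

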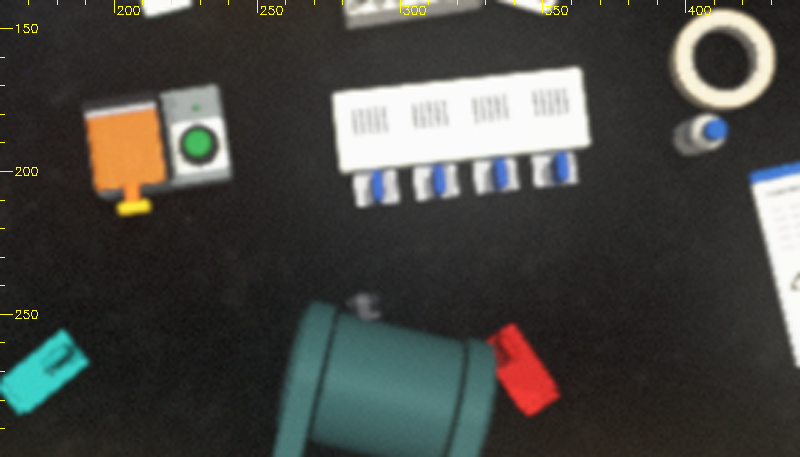

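View pics/s36.png

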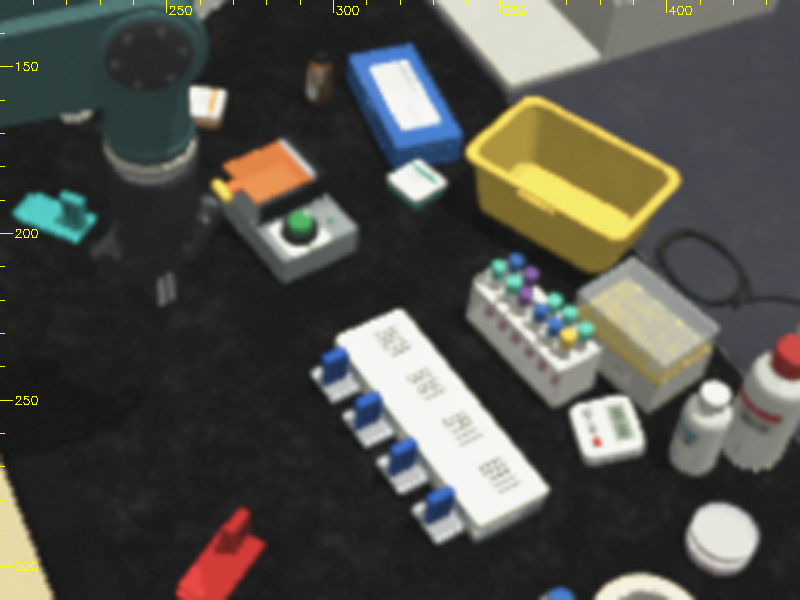

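All four look docked, the guard shut and the button up, with the bystanders in place. One close wrist look to check the seating depth.

Call:
carry_out(
  targets=[
    {"x":0,"y":0,"z":0,"yaw":0.18,"jaw":1},
    {"x":-0.02,"y":0.02,"z":0,"yaw":0.36,"jaw":1},
    {"x":-0.04,"y":0.03,"z":0,"yaw":0.54,"jaw":1},
    {"x":-0.06,"y":0.05,"z":0,"yaw":0.72,"jaw":1},
    {"x":-0.08,"y":0.07,"z":0,"yaw":0.9,"jaw":1},
    {"x":-0.1,"y":0.08,"z":0,"yaw":1.08,"jaw":1},
    {"x":-0.12,"y":0.08,"z":0,"yaw":1.26,"jaw":1},
    {"x":-0.12,"y":0.08,"z":0,"yaw":1.44,"jaw":1},
    {"x":-0.12,"y":0.08,"z":0,"yaw":1.6,"jaw":1},
    {"x":-0.12,"y":0.08,"z":0,"yaw":1.6,"jaw":1},
    {"x":-0.12,"y":0.08,"z":0,"yaw":1.6,"jaw":1},
  ],
)

```text
time_s: 54.72
tcp_pos: [0.4651, -0.1453, 0.2109]
tcp_rot: [[0.995, 0.095, -0.001], [0.095, -0.995, 0.0], [-0.001, -0.0, -1.0]]
wrist_force: [-0.9, -0.4, -0.3]
gripper_width: 0.002
```

Run:
```python
from go import *
s=manip.state(); print(s["tcp_pos"].round(4),s["wrist_force"].round(2))
crop("wrist",120,0,460,255,"w37.png")
```

```text
[ 0.4651 -0.1453  0.2109] [-0.86 -0.39 -0.29]
w37.png scale 2.3529411764705883
```

View pics/w37.png

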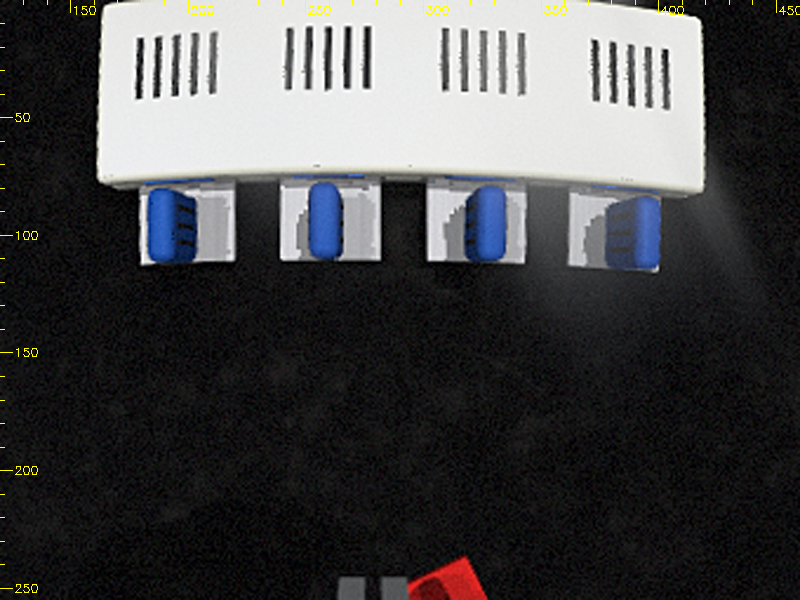

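Rear blade edges at crop rows ≈264, 260, 263 and 269. Comparing their depth along the dock's axis.

Run:
```python
from go import *
f=manip.grab_frame("wrist"); k=1/2.353; c,s_=np.cos(.0925),np.sin(.0925)
for x,y in [(187,264),(331,260),(476,263),(613,269)]:
    p=at(f,120+x*k,y*k,.0155,True); print("rear edge x'",round(p[0]*c+p[1]*s_,4), "y'",round(-p[0]*s_+p[1]*c,4))
for x,y in [(105,186),(400,170),(703,194)]:
    p=at(f,120+x*k,y*k,.036,True); print("dock front top x'",round(p[0]*c+p[1]*s_,4))
```

```text
rear edge x' 0.5223 y' -0.1032
rear edge x' 0.5223 y' -0.1675
rear edge x' 0.5216 y' -0.231
rear edge x' 0.5217 y' -0.294
dock front top x' 0.5579
dock front top x' 0.5597
dock front top x' 0.5577
```

All rear edges are level within 0.7 mm and about 36 mm out of the dock front, which is 90 − 54, so all four are fully home. Handing in.

```bash
python3 -c "
from bench import manip
print(manip.hand_in(), manip.state()['time_s'])"
```

```text
the job is handed in; nothing more can be done
the job is handed in; nothing more can be done
```

The job is done and handed in, at about 55 s on the robot's clock. All four blue scrapers are in their own slots, the toggle is on, the guard is shut, and start was pressed and let go, in the order asked.

- **Scrapers:** Each was pushed onto its end stop, with force rising to 9–12 N. In the last wrist view the rear edges were level within 0.7 mm and about 36 mm out of the dock front, as they should be when seated. No scraper was knocked aside and the grip did not slacken.
- **Guard and toggle:** The guard was opened to about 1.85–1.9 rad. The toggle was pushed to its stop, and both views then showed it leaning to the rear at about full throw. I lowered the guard until it reached its stop, and its bar is back at its original place in the picture. Under the shut guard I could not see the toggle again.
- **Start button:** It went down 6 mm, its full travel, at 19 N. After release it looked to be up again, though I did not measure that.
- **Other objects:** In the last top and scene views the bottle, tape, little orange box and the red and turquoise look-alikes showed no sign of being moved.
- **Disagreements:** The top and wrist cameras differed by 2–6 mm in places, so I used relative views or averages. The scene view never showed the guard angle exactly, so that range is an estimate.

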